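Trace the junction box seam with a sprung probe

TASK

Take the sprung-tip probe out of its stand and check the junction box's seam with it: set the tip down into the groove at the end beside the brass bushing and draw it steadily along the bottom of the groove, round both bends, to the far end by the two studs, never faster than 6 cm a second. Keep the tip lightly pressed in all the way, never hard against its stop; the box sits at an unknown height and slope, so feel for it. Then put the probe back through the stand's eyelet, resting on its collar, and leave the other things on the bench where they are.

Things in the scene. Friction and masses are not known exactly. Their poses are not given: they have to be found in the camera images.
- cradle: Fixed work cradle, base 250 x 170 x 12 mm, carrying a black junction box 244 x 134 mm with a seam in its top. Origin: centre of the base's underside, on the bench. x runs along the box from the end with a flat brass bushing in line with the seam (-x) to the end with two steel studs (+x); z up. Fittings on the box rise up to 24 mm above the groove's floor, at least 13 mm from its middle.
- pivot (a point): Nominal centre of the box's rocking mount, at (0, 0, 85) mm in the cradle's frame. A stiff friction mount holds the box up to 6 mm above or below nominal and rocked up to 0.07 rad either way about the cradle's y; both differ each time and are NOT in any listed pose, but stay put under the probe's light load.
- seam0 (a point): Start end of the seam, beside the brass bushing, at (-72.0, -12.0) mm in the cradle's frame, at the NOMINAL floor height (85 mm). The seam is a groove 7.2 mm wide between two lips 6 mm high and 7 mm wide, with a flat metal floor and open ends; its middle runs straight (-75,-12) to (-15,-12) to (20,14) to (75,14). x, y true to 1 mm; the real floor is up to 11 mm higher or lower.
- seam1 (a point): Next point along the seam (1 of 9), mid-groove at (-55.0, -12.0) mm in the cradle's frame, at the nominal floor height; the real floor is up to 11 mm higher or lower.
- seam2 (a point): Next point along the seam (2 of 9), mid-groove at (-38.1, -12.0) mm in the cradle's frame, at the nominal floor height; the real floor is up to 11 mm higher or lower.
- seam3 (a point): Next point along the seam (3 of 9), mid-groove at (-21.1, -12.0) mm in the cradle's frame, at the nominal floor height; the real floor is up to 11 mm higher or lower.
- seam4 (a point): Next point along the seam (4 of 9), mid-groove at (-6.3, -5.5) mm in the cradle's frame, at the nominal floor height; the real floor is up to 11 mm higher or lower.
- seam5 (a point): Next point along the seam (5 of 9), mid-groove at (7.3, 4.6) mm in the cradle's frame, at the nominal floor height; the real floor is up to 11 mm higher or lower.
- seam6 (a point): Next point along the seam (6 of 9), mid-groove at (21.1, 14.0) mm in the cradle's frame, at the nominal floor height; the real floor is up to 11 mm higher or lower.
- seam7 (a point): Next point along the seam (7 of 9), mid-groove at (38.1, 14.0) mm in the cradle's frame, at the nominal floor height; the real floor is up to 11 mm higher or lower.
- seam8 (a point): Next point along the seam (8 of 9), mid-groove at (55.0, 14.0) mm in the cradle's frame, at the nominal floor height; the real floor is up to 11 mm higher or lower.
- seam9 (a point): Next point along the seam (9 of 9), mid-groove at (72.0, 14.0) mm in the cradle's frame, at the nominal floor height; the real floor is up to 11 mm higher or lower. The finish end, beside the two studs.
- stand: Fixed probe stand: steel foot 90 x 70 x 10 mm with a post behind, carrying a level aluminium plate 66 x 36 x 6 mm whose top is 90 mm above the bench, with a round eyelet 14 mm across right through it. Origin on the bench below the eyelet's centre; post and plate extend to the stand's +x. Nothing stands above the plate but the probe.
- eyelet (a point): Centre of the eyelet, at the plate's upper face (90 mm above the bench).
- probe: Hand probe (0.1 kg), upright in the eyelet at the start. Origin: centre of the underside of its round collar (26 mm across, 6 mm thick), which rests on the plate; z up along the probe. Above: square grey handle 16 x 16 mm, faces along its x and y, z = 6 to 58 mm. Below: round shaft 10 mm across to z = -40, cone to -50, thin sprung tip 4 mm across ending at -64 mm.
- probe_tip (a point): Lowest point of the probe's sprung tip (round end, 64 mm below the probe's origin when not pressed). It slides straight up into the shaft by up to 6 mm: it begins to yield at 1 N and takes 1.2 N more per mm, about 8 N when fully in.
- contactor: loose black relay block 75 x 60 x 45 mm with two short studs on top; a bystander
- screwdriver: screwdriver lying on the bench; a bystander
- fuse: white square fuse with copper ends, 92 mm long, 30 mm high; a bystander
- resistor: white ceramic block 90 x 22 x 16 mm; a bystander
- can: plain spray can, 56 mm across, 140 mm tall; a bystander
Mind the look-alikes: they are no part of the job. What is meant by the probe is not red, and is the larger of those in its own colour. Leave any red look-alike of the stand alone.

How it is judged (in metres and radians):
On the way, in this order (a step that is already met when the one before it is completed fails the run):
1. the tip is pressed (over 1.5 N) into the seam at its start, beside the brass bushing, within 3.5 mm seen from above (horizontal distance between probe_tip and seam0 below 0.0035 m and contact force between probe and cradle above 1.5 N), for 0.2 s.
2. then it is pressed (over 1.5 N) into the seam at point 1, within 3.5 mm seen from above (horizontal distance between probe_tip and seam1 below 0.0035 m and contact force between probe and cradle above 1.5 N), for 0.03 s.
3. then it is pressed (over 1.5 N) into the seam at point 2, within 3.5 mm seen from above (horizontal distance between probe_tip and seam2 below 0.0035 m and contact force between probe and cradle above 1.5 N), for 0.03 s.
4. then it is pressed (over 1.5 N) into the seam at point 3, within 3.5 mm seen from above (horizontal distance between probe_tip and seam3 below 0.0035 m and contact force between probe and cradle above 1.5 N), for 0.03 s.
5. then it is pressed (over 1.5 N) into the seam at point 4, within 3.5 mm seen from above (horizontal distance between probe_tip and seam4 below 0.0035 m and contact force between probe and cradle above 1.5 N), for 0.03 s.
6. then it is pressed (over 1.5 N) into the seam at point 5, within 3.5 mm seen from above (horizontal distance between probe_tip and seam5 below 0.0035 m and contact force between probe and cradle above 1.5 N), for 0.03 s.
7. then it is pressed (over 1.5 N) into the seam at point 6, within 3.5 mm seen from above (horizontal distance between probe_tip and seam6 below 0.0035 m and contact force between probe and cradle above 1.5 N), for 0.03 s.
8. then it is pressed (over 1.5 N) into the seam at point 7, within 3.5 mm seen from above (horizontal distance between probe_tip and seam7 below 0.0035 m and contact force between probe and cradle above 1.5 N), for 0.03 s.
9. then it is pressed (over 1.5 N) into the seam at point 8, within 3.5 mm seen from above (horizontal distance between probe_tip and seam8 below 0.0035 m and contact force between probe and cradle above 1.5 N), for 0.03 s.
10. then it is pressed (over 1.5 N) into the seam at point 9, the finish end, within 3.5 mm seen from above (horizontal distance between probe_tip and seam9 below 0.0035 m and contact force between probe and cradle above 1.5 N), for 0.03 s.
At the end, for the whole second after the job is handed in: The probe hangs upright (within 0.1 rad) in the stand's eyelet, its collar resting on the plate (within 3 mm in height, 4 mm sideways), released and at rest (horizontal distance between probe and eyelet below 0.004 m and z of probe in the frame of stand between 0.087 and 0.093 m and angle between probe's own z axis and vertical below 0.1 rad and z of probe_tip in the frame of stand below 0.035 m and linear speed of probe below 0.02 m/s and contact force between the fingers and probe below 0.1 N); the robot touches nothing.
It fails at once if the probe is pressed on the box or cradle with more than 13 N (the sprung tip is driven hard to its stop) (contact force between probe and cradle above 13 N).
It fails at once if the probe moves faster than 60 mm/s while its tip is pressed on the box (contact force between probe and cradle above 1.5 N and linear speed of probe above 0.06 m/s).
It fails at once if a bystander is pushed more than 20 mm (distance of any of contactor, screwdriver, fuse, resistor, can from where it was at the start of the episode above 0.02 m).
It also fails if it takes over 72 s, if anything falls off the work surface, if the arm or the gripper's body presses on something with over 40 N, if the wrist force passes 120 N, or if a joint passes its speed limit or range.

ROBOT

A 6-joint arm with a two-finger parallel gripper is mounted at the origin on the work surface. World frame = base frame: x ahead of the robot, y to its left, z up, the work surface at z = 0. Lengths are in mm, angles in rad, forces in N, time in s.
With the tool pointing down it reaches from about 300 to 850 mm from the base axis. Payload 4.2 kg.
Tool frame: the origin (TCP) lies midway between the tips of the shut fingers; the grasp point (between the pads) lies r.grip_depth behind it (r.grip_depth is the distance from the TCP to the grasp point, in mm); z points along the fingers, y is the line along which they close (so a half turn about z gives the same grasp; the last joint's range is limited). The gripper opens to 91 mm and grips with 3 to 60 N. Pads are 32 mm wide; open, the fingers measure 118 mm over their backs; the gripper's body (76 mm by 178 mm) begins 60 mm behind the grasp point.
Start: joints at [-1.292, 0.32, 1.565, -0, 1.257, -0.02], TCP at [169.268, -549.538, 213.976] pointing down, gripper open.
Joint ranges: [-3.11, 3.11], [-0.84, 2.01], [0.21, 2.61], [-1.34, 4.49], [0.05, 2.63], [-2.56, 2.56]. Speed limits (rad/s): [2.57, 2.57, 3.14, 3.14, 3.14, 3.14].

INTERFACE

Orientations are given as a 3x3 rotation matrix whose columns are the frame's x, y, z axes.
In Python, from station import get_obs, cams, ticket, r gives the robot as it stands.
- The arm moves only by the tool servo_tool, never from a script. Its argument "rows" is a list of rows, each an object of numbers: "dx", "dy", "dz": the shift along the tool's x, y, z in m; "rx", "ry", "rz": the turn, a rotation vector about the tool's x, y, z in rad; "jaw": the closure, from -1 (fully open) to 1 (shut). A call has 1 to 12 rows; each row shifts and turns the commanded pose from where the row before left it, along the tool's axes as they then stand; what a row does not reach is not made up. A row lasts 1/10 s, in which the tool goes at most 50 mm and 8.59 degrees, less where a joint would pass 70% of its speed; a pose out of reach is approached as far as the arm can. A call with a gripper value outside its range is refused whole. The fingers move at their own pace and stop on an object; "force" is the grip in N (left out, the last holds). Time passes only in rows, so rows that do not move let the fingers close. It gives the time, the measured TCP pose, the force, the opening and the grip force at its end, in the units of the state.
- get_obs(): the state, without advancing time (a new reading comes with each control period).
- cams.snapshot(name): name is "scene" or "top"; returns (picture, depth): 400x640x3 uint8, red, green, blue; 400x640 float32, mm along the optical axis (not along the pixel's ray), 0 where there is no reading.
- cams.calibration(name): a dict with "fx", "fy", "cx", "cy" (pixels), "eye" and "attitude" of the camera in the world. Camera axes: x right, y down, z forward; pixel columns grow to the right and rows downward; lengths in mm; the calibration is good to about 2 mm. A picture is of the moment at which its call begins. calibration takes no time and is no camera call.
- ticket.finish_job(): hands the job in; it is judged then, once.
The state is a dict: "time_s": time; "joint_pos": joint angles; "joint_vel": joint speeds; "joint_torque": joint torques, N m; "ee_pos": TCP position; "tcp_rot": TCP orientation; "contact_force": force on the tool from outside, world axes, zero at the start; "moment": the same for the moment, N m; "width": opening from 0.0 (shut) to 1.0 (fully open); "grip_force": force on a finger pad.
Only numpy, scipy, OpenCV 4.12 (cv2) and the standard library are available. Lean on these libraries where they do the work, as an engineer would, in place of code of your own. Each camera call takes 0.05 s, during which the arm holds its last target. There are 200 camera calls.

## Working session

There is one attempt and no reset: what is moved stays moved. The work goes in short steps, Python scripts to look and compute and a tool call to move; the robot and the scene stay as the last step left them, time stands still between calls to the robot, and variables do not carry over. Pictures are saved under pics/ and viewed, at most 10 in all, crops included, and the job is handed in when it is done.

Besides the shell and the picture viewer there is one more tool, called after "Request:" as name([rows], argument=value, ...), one row to a line, values as JSON. servo_tool: Moves the arm, as the interface text tells. Its arguments: {"type":"object","properties":{"rows":{"type":"array"},"force":{"type":"number"}},"required":["rows"]}

```bash
mkdir -p pics; ls
python3 - <<'E'
from station import get_obs,cams,ticket,r
import cv2,numpy as np
for n in ("scene","top"):
    p,d=cams.snapshot(n); cv2.imwrite(f"pics/{n}0.png",p[:,:,::-1]); np.savez(f"{n}0.npz",p=p,d=d)
    print(n,cams.calibration(n))
o=get_obs(); print(o, r.grip_depth)
E
```

```text
pics
scene {'fx': 374.31819612598935, 'fy': 374.31819612598935, 'cx': 322.40479198105606, 'cy': 196.87758748496725, 'eye': array([1407.72467495, -324.97779784,  687.42002943]), 'attitude': array([[ 0.37282615,  0.52983832, -0.76175588],
       [ 0.92790069, -0.21375522,  0.30546524],
       [-0.0009821 , -0.82071923, -0.57133088]])}
top {'fx': 369.49159013963657, 'fy': 369.49159013963657, 'cx': 319.5118700072099, 'cy': 201.91669963876532, 'eye': array([ 385.94981182,  -16.44137637, 1221.23053367]), 'attitude': array([[-8.73871511e-03, -9.82625618e-01,  1.85392908e-01],
       [-9.99960451e-01,  8.89362949e-03,  3.98434658e-06],
       [-1.65273096e-03, -1.85385541e-01, -9.82664475e-01]])}
{'time_s': 0.1, 'joint_pos': array([-1.29199201e+00,  3.20200382e-01,  1.56557874e+00,  2.82262730e-06,
        1.25741292e+00, -2.00360388e-02]), 'joint_vel': array([-2.58157716e-04, -2.85768638e-03, -2.72027500e-03,  6.91920523e-05,
        2.51906954e-03, -1.58938617e-03]), 'joint_torque': array([ 7.02780289e-04, -4.13331699e+01, -2.32508111e+01,  7.29790097e-02,
        4.22123086e-02, -6.59314787e-05]), 'ee_pos': array([ 169.13904469, -549.06755608,  213.21178634]), 'tcp_rot': array([[ 9.55678809e-01,  2.94410977e-01, -4.37579629e-04],
       [ 2.94411300e-01, -9.55677571e-01,  1.53836475e-03],
       [ 3.47264314e-05, -1.59901098e-03, -9.99998721e-01]]), 'contact_force': array([-0.03985315,  0.31508958, -0.05477895]), 'moment': array([ 0.0021161 , -0.03847948, -0.03951415]), 'grip_force': 0.0, 'width': 1.0019096606123141} 18.8
```

View pics/top0.png

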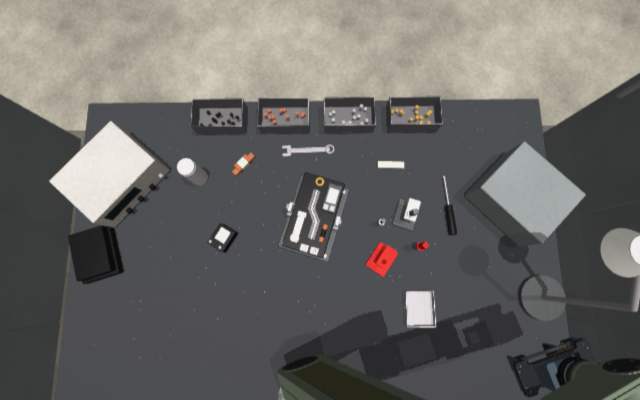

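View pics/scene0.png

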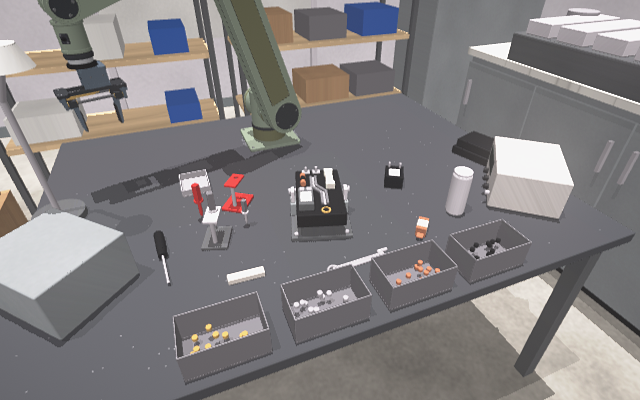

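The top view shows the box at (314,216) with its brass bushing at (320,181), and the grey stand with the probe at (408,212). The look-alikes are a small grey one at (381,222), a red stand at (381,258) and a red probe at (421,245). I'll zoom in next.

```bash
cat > h.py <<'E'
import numpy as np,cv2
from station import cams
C={n:cams.calibration(n) for n in("scene","top")}
def unproj(n,u,v,d):
    c=C[n]; return c["eye"]+c["attitude"]@(d*np.array([(u-c["cx"])/c["fx"],(v-c["cy"])/c["fy"],1]))
def atz(n,u,v,z):
    c=C[n]; q=c["attitude"]@np.array([(u-c["cx"])/c["fx"],(v-c["cy"])/c["fy"],1]); return c["eye"]+q*(z-c["eye"][2])/q[2]
def proj(n,P):
    c=C[n]; q=(np.atleast_2d(P)-c["eye"])@c["attitude"]; return np.c_[q[:,0]/q[:,2]*c["fx"]+c["cx"],q[:,1]/q[:,2]*c["fy"]+c["cy"]]
def cloud(n,d):
    v,u=np.mgrid[:400,:640]; c=C[n]; q=np.stack([(u-c["cx"])/c["fx"]*d,(v-c["cy"])/c["fy"]*d,d],-1)
    return q@c["attitude"].T+c["eye"]
E
python3 - <<'E'
from h import *
t=np.load("top0.npz")["p"];s=np.load("scene0.npz")["p"]
a=cv2.resize(t[170:270,270:430],(800,500),interpolation=cv2.INTER_CUBIC)
cv2.imwrite("pics/a.png",a[:,:,::-1])
b=cv2.resize(s[160:255,185:355],(800,447),interpolation=cv2.INTER_CUBIC)
cv2.imwrite("pics/b.png",b[:,:,::-1])
d=np.load("top0.npz")["d"]; P=cloud("top",d)
np.set_printoptions(suppress=True,linewidth=200)
print("top z around stand"); print(P[196:234:1,392:426,2].astype(int))
E
```

```text
top z around stand
[[-1 -2 -3 ...  5  0  2]
 [ 2  0 -2 ...  1 -2 -1]
 [-4  0  2 ... -2 -3 -3]
 ...
 [-3 -2  3 ... -2  1  3]
 [-1  0 -1 ...  0  3  0]
 [ 1  0 -1 ... -3  1  1]]
```

View pics/a.png

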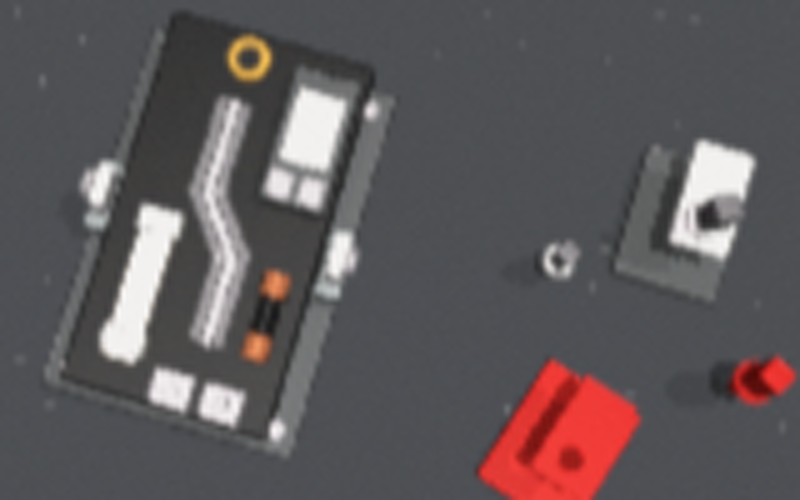

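View pics/b.png

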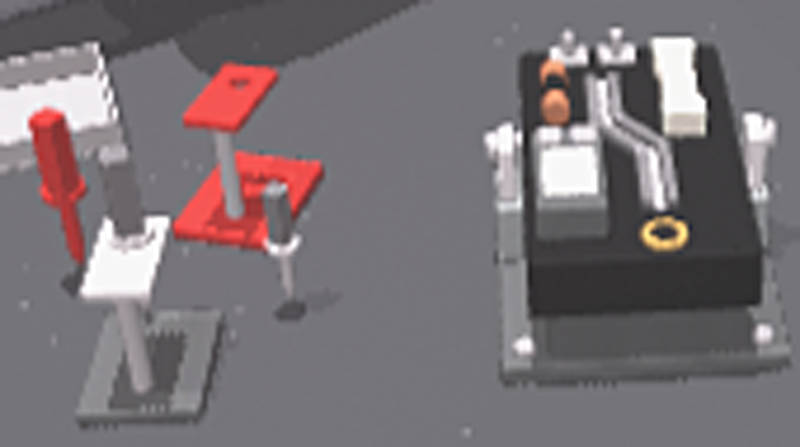

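The crops show three things. The seam strip runs from crop (235,97) to (205,345), with the brass bushing at its top end. The probe handle sits over the white plate at about (715,212). The lone small grey probe at (560,258) is a look-alike. Next I fit the models to both images.

```bash
cat > fit.py <<'E'
from h import *
from scipy.optimize import minimize
I={n:cv2.cvtColor(np.load(n+"0.npz")["p"],cv2.COLOR_RGB2GRAY).astype(np.float32) for n in C}
SS=8
def mask(n,polys,box):
    u0,v0,w,h=box; m=np.zeros((h*SS,w*SS),np.float32)
    for P in polys:
        q=(proj(n,P)-[u0-.5,v0-.5])*SS-.5
        cv2.fillPoly(m,[np.round(q*16).astype(np.int32)],1.0,shift=4)
    return cv2.resize(m,(w,h),interpolation=cv2.INTER_AREA)
path=np.array([[-75,-12],[-15,-12],[20,14],[75,14.]])
def strip(hw):
    d=np.diff(path,axis=0); d/=np.linalg.norm(d,axis=1)[:,None]; nn=np.c_[-d[:,1],d[:,0]]
    off=[nn[0]]+[(nn[i]+nn[i+1])/(1+nn[i]@nn[i+1]) for i in (0,1)]+[nn[2]]
    off=np.array(off); return np.r_[path+hw*off,(path-hw*off)[::-1]]
S=strip(10.6)
def cr2w(x,p): # p in cradle frame (nominal z rel. pivot)
    X,Y,yaw,h,a=x; p=np.atleast_2d(p).astype(float)
    q=np.c_[p[:,0]*np.cos(a)+(p[:,2])*np.sin(a),p[:,1],-p[:,0]*np.sin(a)+p[:,2]*np.cos(a)+85+h]
    c,s=np.cos(yaw),np.sin(yaw)
    return np.c_[X+c*q[:,0]-s*q[:,1],Y+s*q[:,0]+c*q[:,1],q[:,2]]
E
python3 - <<'E'
from fit import *
d=np.load("top0.npz")["d"]
a=atz("top",270+235/5,170+97/5,91);b=atz("top",270+205/5,170+345/5,91); print(a,b)
yaw=np.arctan2(*(b-a)[[1,0]])-np.arctan2(26,150); c=(a+b)/2-[0,0,0]
cy,sy=np.cos(yaw),np.sin(yaw); c[:2]-=np.array([-sy,cy])*1
x0=np.array([c[0],c[1],yaw,0,0]);print("x0",x0)
lip=np.c_[S,np.full(len(S),6)]
box={"top":(302,186,26,56),"scene":(306,172,26,36)}
def resid(x,n):
    m=mask(n,[cr2w(x,lip)],box[n]);u,v,w,h=box[n];im=np.minimum(I[n][v:v+h,u:u+w],150)
    wt=cv2.dilate(mask(n,[cr2w(x0,lip)],box[n]),np.ones((5,5)))>0.02
    return 1-np.corrcoef(m[wt],im[wt])[0,1]
f=lambda x,o=(0,0):resid(x,"top")+resid(x,"scene")
for h0 in(-5,0,5):
    x=x0.copy();x[3]=h0
    for k in range(3):
        sim=np.r_[[x],x+np.diag([4,4,.03,4,.04])]
        x=minimize(f,x,method="Nelder-Mead",options=dict(initial_simplex=sim,xatol=1e-3,fatol=1e-5,maxiter=500)).x
    print(x,resid(x,"top"),resid(x,"scene"))
np.save("cr.npy",x)
# depth check on box: floor-of-box points
for n in C:
    dd=np.load(n+"0.npz")["d"];P=cloud(n,dd)
    c,s=np.cos(x[2]),np.sin(x[2]);L=(P[...,:2]-x[:2])@np.array([[c,-s],[s,c]])
    for lo in range(-75,75,30):
        t=(L[...,0]>lo)&(L[...,0]<lo+30)&(np.abs(L[...,1]-np.interp(L[...,0],path[:,0],path[:,1]))<9)&(P[...,2]>60)
        print(n,lo+15,t.sum(),np.median(P[t][:,2]).round(1))
    t=(P[...,2]<40)&(np.abs(L[...,0])<200)&(np.abs(L[...,1])>120)&(np.abs(L[...,1])<180);print("bench z",np.median(P[t][:,2]))
# base corners overlay check
ba=np.array([[x_,y_] for x_,y_ in((-125,-85),(125,-85),(125,85),(-125,85))])
Bw=np.c_[x[0]+c*ba[:,0]-s*ba[:,1],x[1]+s*ba[:,0]+c*ba[:,1],np.full(4,12)]
print(proj("top",Bw),proj("scene",Bw))
vis=[]
for n,(u,v,w,h) in (("top",(275,165,80,110)),("scene",(280,155,80,90))):
    p=cv2.resize(np.load(n+"0.npz")["p"][v:v+h,u:u+w],None,fx=5,fy=5,interpolation=cv2.INTER_CUBIC)
    for Q in(Bw,cr2w(x,lip)):
        cv2.polylines(p,[np.round(((proj(n,Q)-[u-.5,v-.5])*5)).astype(int)],True,(0,255,0),1)
    vis.append(cv2.copyMakeBorder(p,0,550-h*5,0,0,cv2.BORDER_CONSTANT))
cv2.imwrite("pics/fit.png",np.hstack(vis)[:,:,::-1])
E
```

```text
[639.15804859  -8.91638729  91.        ] [484.13054083  10.57443229  91.        ]
x0 [561.9366576    1.78532995   2.8448959    0.           0.        ]
[ 5.62372960e+02  2.80122476e+00  2.83809059e+00 -4.86341424e+00
  1.49650113e-02] 0.023718674017214725 0.24211202531844422
[ 5.62359747e+02  2.59721232e+00  2.84202140e+00 -4.40567025e+00
  1.01164384e-02] 0.026857888176818112 0.23749339645718082
[ 5.63051514e+02  2.43007256e+00  2.83802036e+00 -4.34811096e+00
  1.59505158e-02] 0.02649238017433564 0.24052421283356618
scene -60 39 91.0
scene -30 39 90.3
scene 0 34 89.5
scene 30 30 88.7
scene 60 32 88.2
bench z 0.7608188097222524
top -60 54 89.9
top -30 57 88.2
top 0 55 87.8
top 30 56 87.0
top 60 58 86.7
bench z 0.629550140221113
[[300.73139098 174.83284734]
 [277.74193656 246.00126304]
 [327.73838538 261.35194992]
 [349.11729397 189.09392307]] [[352.89017874 234.62488567]
 [341.9182047  185.30054594]
 [290.35485727 187.56440606]
 [291.11887329 237.86555605]]
```

View pics/fit.png

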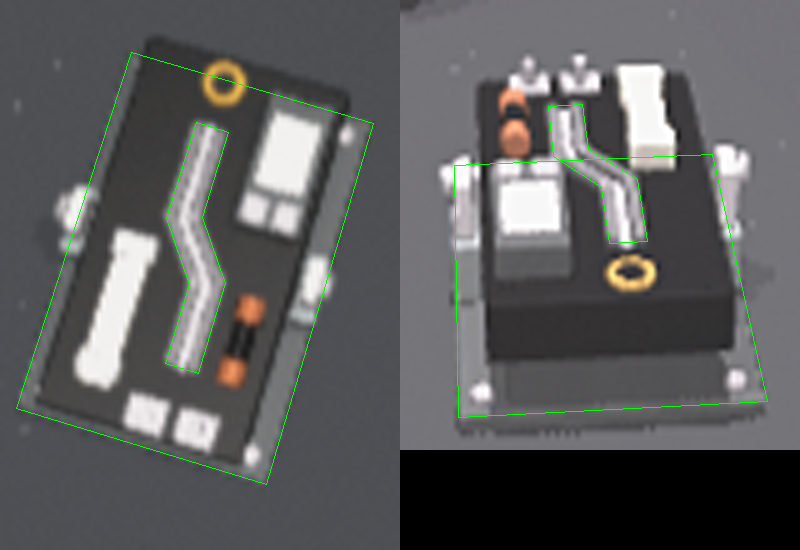

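The strip fits the top view within a pixel, and the scene view is about half a pixel off. The box slopes down slightly toward the studs. Now I fit the stand and probe.

```bash
cat > /dev/null
python3 - <<'E'
from fit import *
from scipy.spatial import ConvexHull
box={"top":(398,190,32,40),"scene":(195,185,32,45)}
R=lambda a:np.array([[np.cos(a),-np.sin(a)],[np.sin(a),np.cos(a)]])
def handle(x):
    q=np.array([[-8,-8],[8,-8],[8,8],[-8,8]])@R(x[4]).T+x[:2]
    return np.r_[np.c_[q,np.full(4,96)],np.c_[q,np.full(4,148)]]
def plate(x):
    q=np.array([[-x[3],-18],[66-x[3],-18],[66-x[3],18],[-x[3],18]])@R(x[2]).T+x[:2]
    return np.c_[q,np.full(4,90)]
def hull(n,P):
    q=proj(n,P); return P[ConvexHull(q).vertices]
def im(n):
    u,v,w,h=box[n]; return I[n][v:v+h,u:u+w]
def res(x,n):
    a=mask(n,[plate(x)],box[n]);b=mask(n,[hull(n,handle(x))],box[n])
    m=(a*(1-b)*230+(1-a)*(1-b)*75+b*110)
    return np.abs(m-np.minimum(im(n),230)).mean()
f=lambda x:res(x,"top")+res(x,"scene")+ (0 if 12<x[3]<54 else 10)
ht=atz("top",270+730/5,170+207/5,148); hs=atz("scene",208.8,192.3,148); print("handle top est",ht,hs)
best=None
for ys in np.arange(0,2*np.pi,np.pi/6):
  if True:
    x=np.r_[(ht+hs)[:2]/2,ys,18,0.3]
    for k in range(3):
        x=minimize(f,x,method="Nelder-Mead",options=dict(initial_simplex=np.r_[[x],x+np.diag([4,4,.2,5,.3])],maxiter=500)).x
    print(x.round(3),round(res(x,"top"),2),round(res(x,"scene"),2))
    if best is None or f(x)<f(best):best=x
x=best;np.save("st.npy",x);vis=[]
for n in("top","scene"):
    u,v,w,h=box[n];p=cv2.resize(np.load(n+"0.npz")["p"][v:v+h,u:u+w],None,fx=12,fy=12,interpolation=cv2.INTER_CUBIC)
    for Q in(plate(x),hull(n,handle(x))): cv2.polylines(p,[np.round((proj(n,Q)-[u-.5,v-.5])*12).astype(int)],True,(0,255,0),1)
    vis.append(cv2.copyMakeBorder(p,0,540-h*12,0,0,cv2.BORDER_CONSTANT))
cv2.imwrite("pics/st.png",np.hstack(vis)[:,:,::-1])
E
```

```text
handle top est [ 557.48674085 -299.88449647  148.        ] [ 560.23582719 -299.53223417  148.        ]
[ 5.58236e+02 -2.98145e+02 -3.35000e-01  1.65240e+01  1.25400e+00] 11.58 37.13
[ 5.58200e+02 -2.98419e+02 -3.14000e-01  1.64090e+01  1.26400e+00] 11.55 37.14
[ 5.60156e+02 -2.99989e+02  1.40200e+00  1.90980e+01  2.19000e-01] 33.42 49.59
[ 5.60743e+02 -3.00028e+02  1.51000e+00  1.98350e+01  3.21000e-01] 33.75 49.64
[ 558.841 -298.675    2.819   49.113   -2.877] 11.46 37.1
[ 5.58126e+02 -2.98035e+02  2.80900e+00  5.00360e+01 -4.47000e-01] 11.78 37.03
[ 5.58211e+02 -2.98447e+02  2.82800e+00  4.95410e+01 -3.04000e-01] 11.55 37.14
[ 558.681 -298.416    2.815   48.885    1.331] 11.57 37.22
[ 5.58244e+02 -2.98285e+02  2.81600e+00  4.92850e+01 -2.91000e-01] 11.5 37.13
[ 559.07  -298.448    5.955   17.499   -2.912] 11.07 37.52
[ 5.59205e+02 -2.98513e+02  5.96300e+00  1.78160e+01  2.41000e-01] 11.0 37.52
[ 5.58332e+02 -2.98487e+02  5.95800e+00  1.63060e+01  2.26000e-01] 11.45 37.1
```

View pics/st.png

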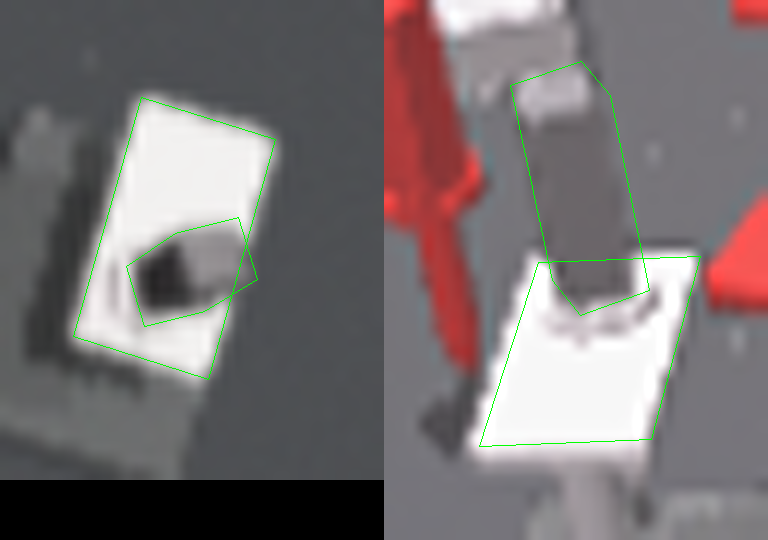

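The stand's plate and the probe are located: the eyelet is near (558.3,-298.4), stand yaw about -0.32, handle yaw about +0.2. The handle yaw is close to the present tool yaw, so I keep the tool's orientation and move above the handle.

Request:
servo_tool([
  {"dx": 0.0371, "dy": -0.0104, "jaw": -1},
  {"dx": 0.0371, "dy": -0.0104},
  {"dx": 0.0371, "dy": -0.0104},
  {"dx": 0.0371, "dy": -0.0104},
  {"dx": 0.0371, "dy": -0.0104},
  {"dx": 0.0371, "dy": -0.0104},
  {"dx": 0.0371, "dy": -0.0104},
  {"dx": 0.0371, "dy": -0.0104},
  {"dx": 0.0371, "dy": -0.0104},
  {"dx": 0.0371, "dy": -0.0104},
  {"dx": 0.0371, "dy": -0.0104},
  {"dx": 0.0371, "dy": -0.0104},
], force=30)

```text
$.rows[0]: bad value
```

Request:
servo_tool([
  {"dx": 0.0371, "dy": -0.0104, "dz": 0.0, "rx": 0.0, "ry": 0.0, "rz": 0.0, "jaw": -1.0},
], force=30)

```text
time_s: 0.2
ee_pos: [199.5, -530.2, 213.2]
tcp_rot: [[0.957, 0.29, -0.002], [0.29, -0.957, -0.001], [-0.002, -0.0, -1.0]]
contact_force: [0.4, 0.4, -0.1]
width: 1.0
grip_force: 0.0
```

Request:
servo_tool([
  {"dx": 0.0371, "dy": -0.0104, "dz": 0, "rx": 0, "ry": 0, "rz": 0, "jaw": -1},
  {"dx": 0.0371, "dy": -0.0104, "dz": 0, "rx": 0, "ry": 0, "rz": 0, "jaw": -1},
  {"dx": 0.0371, "dy": -0.0104, "dz": 0, "rx": 0, "ry": 0, "rz": 0, "jaw": -1},
  {"dx": 0.0371, "dy": -0.0104, "dz": 0, "rx": 0, "ry": 0, "rz": 0, "jaw": -1},
  {"dx": 0.0371, "dy": -0.0104, "dz": 0, "rx": 0, "ry": 0, "rz": 0, "jaw": -1},
  {"dx": 0.0371, "dy": -0.0104, "dz": 0, "rx": 0, "ry": 0, "rz": 0, "jaw": -1},
  {"dx": 0.0371, "dy": -0.0104, "dz": 0, "rx": 0, "ry": 0, "rz": 0, "jaw": -1},
  {"dx": 0.0371, "dy": -0.0104, "dz": 0, "rx": 0, "ry": 0, "rz": 0, "jaw": -1},
  {"dx": 0.0371, "dy": -0.0104, "dz": 0, "rx": 0, "ry": 0, "rz": 0, "jaw": -1},
  {"dx": 0.0371, "dy": -0.0104, "dz": 0, "rx": 0, "ry": 0, "rz": 0, "jaw": -1},
  {"dx": 0.0371, "dy": -0.0104, "dz": 0, "rx": 0, "ry": 0, "rz": 0, "jaw": -1},
  {"dx": 0, "dy": 0, "dz": 0, "rx": 0, "ry": 0, "rz": 0, "jaw": -1},
])

```text
time_s: 1.4
ee_pos: [561.3, -296.3, 212.9]
tcp_rot: [[0.954, 0.299, 0.001], [0.299, -0.954, 0.002], [0.001, -0.001, -1.0]]
contact_force: [-0.6, -1.6, 0.7]
width: 1.002
grip_force: 0.0
```

Request:
servo_tool([
  {"dx": 0, "dy": 0, "dz": 0, "rx": 0, "ry": 0, "rz": 0, "jaw": -1},
  {"dx": 0, "dy": 0, "dz": 0, "rx": 0, "ry": 0, "rz": 0, "jaw": -1},
  {"dx": 0, "dy": 0, "dz": 0, "rx": 0, "ry": 0, "rz": 0, "jaw": -1},
])

```text
time_s: 1.7
ee_pos: [556.9, -300.0, 214.0]
tcp_rot: [[0.956, 0.293, -0.0], [0.293, -0.956, -0.0], [-0.0, 0.0, -1.0]]
contact_force: [-0.6, 0.0, -0.2]
width: 1.0
grip_force: 0.0
```

Request:
servo_tool([
  {"dx": 0.0018, "dy": -0.0011, "dz": 0.02, "rx": 0, "ry": 0, "rz": 0, "jaw": -1},
  {"dx": 0, "dy": 0, "dz": 0.02, "rx": 0, "ry": 0, "rz": 0, "jaw": -1},
  {"dx": 0, "dy": 0, "dz": 0.02, "rx": 0, "ry": 0, "rz": 0, "jaw": -1},
  {"dx": 0, "dy": 0, "dz": 0.02, "rx": 0, "ry": 0, "rz": 0, "jaw": -1},
  {"dx": 0, "dy": 0, "dz": 0.02, "rx": 0, "ry": 0, "rz": 0, "jaw": -1},
  {"dx": 0, "dy": 0, "dz": 0.01, "rx": 0, "ry": 0, "rz": 0, "jaw": -1},
  {"dx": 0, "dy": 0, "dz": 0, "rx": 0, "ry": 0, "rz": 0, "jaw": -1},
  {"dx": 0, "dy": 0, "dz": 0, "rx": 0, "ry": 0, "rz": 0, "jaw": -1},
  {"dx": 0, "dy": 0, "dz": 0, "rx": 0, "ry": 0, "rz": 0, "jaw": -1},
])

```text
time_s: 2.6
ee_pos: [560.0, -298.2, 105.3]
tcp_rot: [[0.956, 0.294, 0.002], [0.294, -0.956, -0.001], [0.002, 0.002, -1.0]]
contact_force: [0.0, -0.7, 0.5]
width: 1.001
grip_force: 0.0
```

Run:
```python
from h import *
from station import get_obs
o=get_obs();print(o["ee_pos"],o["contact_force"],o["joint_pos"])
p,d=cams.snapshot("scene"); np.savez("scene1.npz",p=p,d=d)
t,_=cams.snapshot("top")
a=cv2.resize(p[150:230,170:250],(480,480),interpolation=cv2.INTER_CUBIC)
b=cv2.resize(t[180:240,385:445],(480,480),interpolation=cv2.INTER_CUBIC)[:, :310]
cv2.imwrite("pics/g1.png",np.hstack([a,b])[:,:,::-1])
```

```text
[ 560.00716977 -298.21727585  105.31606011] [ 0.04908049 -0.69834994  0.4687839 ] [-5.07419427e-01  4.91109389e-01  1.57726637e+00 -7.36640726e-05
  1.07066829e+00  7.64920608e-01]
```

View pics/g1.png

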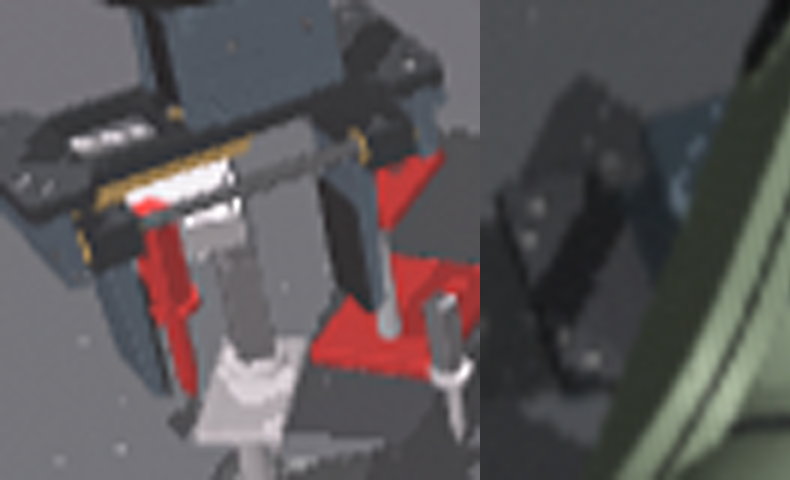

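The fingers straddle the handle above the plate and touch nothing, so I close.

Request:
servo_tool([
  {"dx": 0, "dy": 0, "dz": 0, "rx": 0, "ry": 0, "rz": 0, "jaw": 0.4},
  {"dx": 0, "dy": 0, "dz": 0, "rx": 0, "ry": 0, "rz": 0, "jaw": 0.6},
  {"dx": 0, "dy": 0, "dz": 0, "rx": 0, "ry": 0, "rz": 0, "jaw": 1},
  {"dx": 0, "dy": 0, "dz": 0, "rx": 0, "ry": 0, "rz": 0, "jaw": 1},
  {"dx": 0, "dy": 0, "dz": 0, "rx": 0, "ry": 0, "rz": 0, "jaw": 1},
  {"dx": 0, "dy": 0, "dz": 0, "rx": 0, "ry": 0, "rz": 0, "jaw": 1},
  {"dx": 0, "dy": 0, "dz": 0, "rx": 0, "ry": 0, "rz": 0, "jaw": 1},
  {"dx": 0, "dy": 0, "dz": 0, "rx": 0, "ry": 0, "rz": 0, "jaw": 1},
], force=40)

```text
time_s: 3.5
ee_pos: [559.4, -297.6, 104.0]
tcp_rot: [[0.956, 0.294, 0.0], [0.294, -0.956, -0.0], [-0.0, 0.0, -1.0]]
contact_force: [0.3, -0.1, 0.5]
width: 0.331
grip_force: 0.0
```

Request:
servo_tool([
  {"dx": 0, "dy": 0, "dz": 0, "rx": 0, "ry": 0, "rz": 0, "jaw": 1},
  {"dx": 0, "dy": 0, "dz": 0, "rx": 0, "ry": 0, "rz": 0, "jaw": 1},
])

```text
time_s: 3.7
ee_pos: [559.7, -298.0, 104.1]
tcp_rot: [[0.956, 0.294, 0.001], [0.294, -0.956, -0.001], [0.0, 0.001, -1.0]]
contact_force: [-0.1, -1.4, -0.7]
width: 0.18
grip_force: 40.0
```

Request:
servo_tool([
  {"dx": 0, "dy": 0, "dz": -0.01, "rx": 0, "ry": 0, "rz": 0, "jaw": 1},
  {"dx": 0, "dy": 0, "dz": -0.02, "rx": 0, "ry": 0, "rz": 0, "jaw": 1},
  {"dx": 0, "dy": 0, "dz": -0.02, "rx": 0, "ry": 0, "rz": 0, "jaw": 1},
  {"dx": 0, "dy": 0, "dz": -0.02, "rx": 0, "ry": 0, "rz": 0, "jaw": 1},
  {"dx": 0, "dy": 0, "dz": -0.02, "rx": 0, "ry": 0, "rz": 0, "jaw": 1},
  {"dx": 0, "dy": 0, "dz": -0.02, "rx": 0, "ry": 0, "rz": 0, "jaw": 1},
  {"dx": 0, "dy": 0, "dz": 0, "rx": 0, "ry": 0, "rz": 0, "jaw": 1},
  {"dx": 0, "dy": 0, "dz": 0, "rx": 0, "ry": 0, "rz": 0, "jaw": 1},
])

```text
time_s: 4.5
ee_pos: [559.1, -297.4, 214.0]
tcp_rot: [[0.956, 0.294, -0.0], [0.294, -0.956, 0.0], [-0.0, -0.0, -1.0]]
contact_force: [-0.6, -0.8, -1.1]
width: 0.182
grip_force: 40.0
```

Request:
servo_tool([
  {"dx": 0.0157, "dy": -0.0254, "dz": 0, "rx": 0, "ry": 0, "rz": 0, "jaw": 1},
  {"dx": 0.0157, "dy": -0.0254, "dz": 0, "rx": 0, "ry": 0, "rz": 0, "jaw": 1},
  {"dx": 0.0157, "dy": -0.0254, "dz": 0, "rx": 0, "ry": 0, "rz": 0, "jaw": 1},
  {"dx": 0.0157, "dy": -0.0254, "dz": 0, "rx": 0, "ry": 0, "rz": 0, "jaw": 1},
  {"dx": 0.0157, "dy": -0.0254, "dz": 0, "rx": 0, "ry": 0, "rz": 0, "jaw": 1},
  {"dx": 0.0157, "dy": -0.0254, "dz": 0, "rx": 0, "ry": 0, "rz": 0, "jaw": 1},
  {"dx": 0.0157, "dy": -0.0254, "dz": 0, "rx": 0, "ry": 0, "rz": 0, "jaw": 1},
  {"dx": 0.0157, "dy": -0.0254, "dz": 0, "rx": 0, "ry": 0, "rz": 0, "jaw": 1},
  {"dx": 0.0157, "dy": -0.0254, "dz": 0, "rx": 0, "ry": 0, "rz": 0, "jaw": 1},
  {"dx": 0.0157, "dy": -0.0254, "dz": 0, "rx": 0, "ry": 0, "rz": 0, "jaw": 1},
  {"dx": 0, "dy": 0, "dz": 0, "rx": 0, "ry": 0, "rz": 0, "jaw": 1},
  {"dx": 0, "dy": 0, "dz": 0, "rx": 0, "ry": 0, "rz": 0, "jaw": 1},
])

```text
time_s: 5.7
ee_pos: [633.9, -8.2, 212.3]
tcp_rot: [[0.955, 0.296, -0.003], [0.296, -0.955, -0.0], [-0.003, -0.001, -1.0]]
contact_force: [0.6, 0.1, -0.7]
width: 0.18
grip_force: 40.0
```

Request:
servo_tool([
  {"dx": 0, "dy": 0, "dz": 0, "rx": 0, "ry": 0, "rz": 0, "jaw": 1},
  {"dx": 0, "dy": 0, "dz": 0, "rx": 0, "ry": 0, "rz": 0, "jaw": 1},
])

```text
time_s: 5.9
ee_pos: [634.2, -9.7, 213.5]
tcp_rot: [[0.956, 0.293, -0.001], [0.293, -0.956, -0.0], [-0.001, -0.0, -1.0]]
contact_force: [-0.3, 0.3, -1.4]
width: 0.182
grip_force: 40.0
```

Run:
```python
from fit import *
from station import get_obs
o=get_obs();print(o["ee_pos"],o["contact_force"],o["moment"],o["time_s"])
p,d=cams.snapshot("scene"); np.savez("scene2.npz",p=p,d=d)
t,_=cams.snapshot("top"); np.savez("top2.npz",p=t)
o=get_obs();print(o["ee_pos"],o["contact_force"])
T=o["ee_pos"]+[0,0,-80]; q=proj("scene",np.array([T,T+[0,0,14],T+[0,0,64]]));print(q)
u0,v0=int(q[0,0])-40,int(q[0,1])-50
a=cv2.resize(p[v0:v0+75,u0:u0+80],None,fx=8,fy=8,interpolation=cv2.INTER_CUBIC); print(u0,v0)
cv2.imwrite("pics/g2.png",a[:,:,::-1])
```

```text
[634.23389303  -9.67418718 213.52426227] [-0.31773623  0.30537539 -1.42855753] [-0.01281514  0.00376889 -0.03563766] 5.9
[634.44043235  -9.58879117 213.85510326] [-0.07982081  0.73554876 -1.82878706]
[[324.23319594 188.35345625]
 [324.24273444 183.95647489]
 [324.27809116 167.65800292]]
284 138
```

View pics/g2.png

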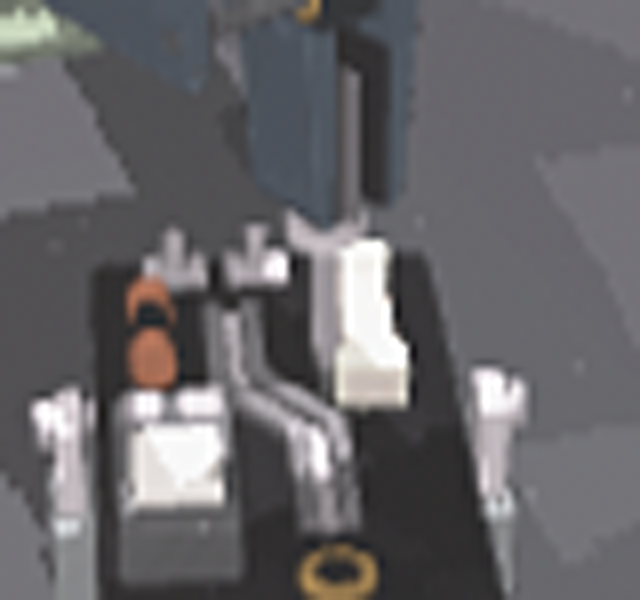

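The image shows the collar at (328,230) and the shaft column near crop x=325, where I predicted 326, so the scene camera agrees with the arm sideways. Next I refine the seam pose per camera.

Run:
```python
from fit import *
lip=np.c_[S,np.full(len(S),6)]
boxes={"top":(302,186,26,56),"scene":(306,172,26,36)}
x0=np.array([562.5,2.6,2.839,0,.02])
def resid(x,n,im,excl=None):
    b=boxes[n];m=mask(n,[cr2w(x,lip)],b);u,v,w,h=b
    wt=cv2.dilate(mask(n,[cr2w(x0,lip)],b),np.ones((5,5)))>0.02
    if excl is not None: wt&=~excl
    return 1-np.corrcoef(m[wt],np.minimum(im[v:v+h,u:u+w],140)[wt])[0,1]
for hh in(-3,0,3):
  for n in C:
    f=lambda q:resid(np.r_[q[:2],q[2],hh,.02],n,I[n])
    q=x0[:3]
    for k in range(3): q=minimize(f,q,method="Nelder-Mead",options=dict(initial_simplex=np.r_[[q],q+np.diag([4,4,.03])],maxiter=300)).x
    x=np.r_[q,hh,.02]; print(hh,n,x.round(3),f(q).round(4),"seam0",cr2w(x,[-72,-12,0])[0].round(2),"seam9",cr2w(x,[72,14,0])[0].round(2))
# collar/shaft column in the scene picture
p=cv2.cvtColor(np.load("scene2.npz")["p"],cv2.COLOR_RGB2GRAY)
for r_ in (166,168,172,176,180,184,186,188): print(r_,p[r_,316:334])
```

```text
-3 scene [ 5.64661e+02  1.35400e+00  2.83800e+00 -3.00000e+00  2.00000e-02] 0.2426 seam0 [636.94  -8.72  83.44] seam9 [491.78   9.52  80.56]
-3 top [ 5.63039e+02  3.00100e+00  2.84100e+00 -3.00000e+00  2.00000e-02] 0.0201 seam0 [635.35  -6.86  83.44] seam9 [490.14  10.95  80.56]
0 scene [ 5.68387e+02 -1.66000e-01  2.83700e+00  0.00000e+00  2.00000e-02] 0.2403 seam0 [640.66 -10.32  86.44] seam9 [495.52   8.08  83.56]
0 top [5.62448e+02 3.00500e+00 2.83800e+00 0.00000e+00 2.00000e-02] 0.0189 seam0 [634.73  -7.07  86.44] seam9 [489.57  11.17  83.56]
3 scene [ 5.72934e+02 -1.66800e+00  2.83300e+00  3.00000e+00  2.00000e-02] 0.2407 seam0 [645.16 -12.09  89.44] seam9 [500.1    6.85  86.56]
3 top [5.62189e+02 2.97000e+00 2.83700e+00 3.00000e+00 2.00000e-02] 0.0173 seam0 [634.46  -7.21  89.44] seam9 [489.32  11.24  86.56]
166 [147 109  77 101 178 178 153 108  96 115 156 164 157 147  99 103 103 105]
168 [153  77  70  78 139 178 189 195 196 191 182 182 229 253 254 254 137 102]
172 [169 218 226 226  66  54  65 148 153 148 199 253 247 244 246 255 123  49]
176 [ 79  46  50  54  61  58  66 148 154 146 182 253 248 247 248 248 255  41]
180 [109  45  48  49  49  47  64 155 158 146 149 215 242 247 248 248 252 252]
184 [118 103  66  45  47  48  48  60 108 111 215 208 202 199 202 205 210 207]
186 [ 87 105 136 159 151 116  59  47  88  89 216 201 193 193 193 192 191 197]
188 [180 164 153 106 125 148 170 159 120  68 150 150 148 161 147 146 147 150]
```

Run:
```python
from fit import *
s=np.load("scene2.npz");d=s["d"]
ee=np.array([634.35,-9.63,213.9])
for (n,col,z,off) in (("shaft",(323,324,325),range(171,182),5),):
    P=np.array([unproj("scene",c,r,d[r,c]) for r in z for c in col])
    print(n,np.median(P,0),P.std(0),len(P)); 
    # predicted column of near surface: point on axis + radius towards camera
    v=C["scene"]["eye"][:2]-ee[:2];v/=np.linalg.norm(v)
    print("rel axis along view", ((P[:,:2]-ee[:2])@v - off*np.sqrt(.8)).round(1))
    print("lateral",np.median((P[:,:2]-ee[:2])@[-v[1],v[0]]))
P=np.array([unproj("scene",c,r,d[r,c]) for r in (166,167,168) for c in range(321,328)]);print(P.round(0)[:,[0,2]].T)
# strip depth z of lips & floor near seam0 for same camera, all columns
```

```text
shaft [636.86848734 -11.29074558 174.72071827] [1.49000434 1.89933805 9.56283737] 33
rel axis along view [-3.3 -1.5 -1.7 -3.7 -1.7 -0.8 -1.5 -1.9 -1.  -0.2 -1.2 -0.3 -2.4 -0.9
 -0.1 -1.  -2.1 -0.9 -1.9 -0.3 -0.2 -0.5 -1.8 -0.3  2.1 -0.8 -0.  -0.8
 -1.5  0.1 -3.3 -1.8 -3. ]
lateral -0.6063691018914463
[[637. 636. 639. 654. 653. 642. 646. 638. 642. 642. 646. 647. 645. 646.
  638. 642. 645. 646. 645. 646. 646.]
 [206. 205. 207. 215. 214. 207. 208. 204. 206. 205. 207. 207. 206. 206.
  201. 203. 204. 205. 203. 203. 202.]]
```

Request:
servo_tool([
  {"dx": 0.0014, "dy": -0.002, "dz": 0, "rx": 0, "ry": 0, "rz": 0, "jaw": 1},
  {"dx": 0, "dy": 0, "dz": 0.01, "rx": 0, "ry": 0, "rz": 0, "jaw": 1},
  {"dx": 0, "dy": 0, "dz": 0.01, "rx": 0, "ry": 0, "rz": 0, "jaw": 1},
  {"dx": 0, "dy": 0, "dz": 0.01, "rx": 0, "ry": 0, "rz": 0, "jaw": 1},
  {"dx": 0, "dy": 0, "dz": 0.008, "rx": 0, "ry": 0, "rz": 0, "jaw": 1},
  {"dx": 0, "dy": 0, "dz": 0, "rx": 0, "ry": 0, "rz": 0, "jaw": 1},
  {"dx": 0, "dy": 0, "dz": 0, "rx": 0, "ry": 0, "rz": 0, "jaw": 1},
  {"dx": 0, "dy": 0, "dz": 0, "rx": 0, "ry": 0, "rz": 0, "jaw": 1},
])

```text
time_s: 6.8
ee_pos: [635.8, -6.3, 176.4]
tcp_rot: [[0.956, 0.294, 0.001], [0.294, -0.956, -0.0], [0.001, 0.0, -1.0]]
contact_force: [0.1, -0.2, -0.5]
width: 0.178
grip_force: 40.0
```

Run:
```python
from fit import *
from station import get_obs
E=[];F=[]
for k in range(4):
    p,d=cams.snapshot("scene"); o=get_obs();E.append(o["ee_pos"]);F.append(o["contact_force"])
print(np.mean(E,0),np.std(E,0),np.mean(F,0),np.std(F,0),o["time_s"]); np.savez("scene3.npz",p=p,d=d)
T=np.mean(E,0)+[-1.1,-.3,-78]; print(T,proj("scene",T))
a=cv2.resize(p[170:215,300:345],None,fx=13,fy=13,interpolation=cv2.INTER_CUBIC)
for Q in (cr2w([562.6,2.6,2.839,0,.02],np.c_[S,np.full(len(S),6)]),):
  cv2.polylines(a,[np.round((proj("scene",Q)-[299.5,169.5])*13).astype(int)],True,(0,255,0),1)
cv2.circle(a,tuple(np.round((proj("scene",T)[0]-[299.5,169.5])*13).astype(int)),3,(255,0,0),-1)
cv2.imwrite("pics/g3.png",a[:,:,::-1])
```

```text
[635.73217335  -6.34829227 176.47479108] [0.05992452 0.00509465 0.0450103 ] [ 0.11848895  0.03401046 -0.67796794] [0.48970376 0.24942243 0.37708141] 7.0
[634.63217335  -6.64829227  98.47479108] [[325.23331869 198.96400949]]
```

View pics/g3.png

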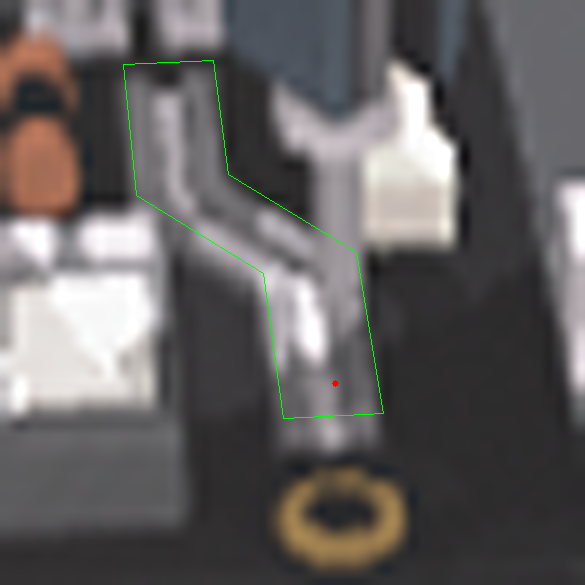

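The outline fits sideways, but the real strip lies about 2 px lower in this view. I'll difference the image against the first one to see the actual tip pixels.

Run:
```python
from fit import *
g=lambda f:cv2.cvtColor(np.load(f)["p"],cv2.COLOR_RGB2GRAY).astype(int)
a,b=g("scene0.npz"),g("scene3.npz")
print("cols",*range(316,334))
for r in range(184,206): print(r,(b-a)[r,316:334])
D=np.load("scene0.npz")["d"];P=cloud("scene",D)
t=(I["scene"]>85);
for r in range(174,208):
    row=[(c,*P[r,c].round(0)) for c in range(306,332) if t[r,c]]
    if r in(200,201,202,203,204,205,206): print(r,row[:16])
```

```text
cols 316 317 318 319 320 321 322 323 324 325 326 327 328 329 330 331 332 333
184 [-90 -52 -28 -11 -13 -15 -17  -7  58  52 -76 -79   8   2   2   1 -12  -5]
185 [-59 -54 -56 -41 -22 -16 -16  -9  56  56 -63 -55   5   2   0   0   1   0]
186 [ -3 -23 -47 -56  -1  -5 -15  -9  58  64 -63 -56   4   0  -1  -1   0  -1]
187 [-18   2 -14 -28   2   0  -3  -7  64  69 -68 -59   3   1   0   0   0  -1]
188 [ -8   1 -20   1  -1  -1   0  -3  15  72  -2  -7   0   0  -4   0  -4   0]
189 [  0  -1  -9   0   0   0  -1  -3 -26 -18  29  53  -9  -5 -13  -6 -12  -6]
190 [ -1   0   0  -1   0   1  -2   0  -2 -36 -10  41 -19 -16 -16 -15 -15 -16]
191 [ -3  -1  -1  -1   0  -1   0   0   1 -23 -22  37  -9 -15 -15 -14 -14 -15]
192 [ -4  -2  -2  -2   0   0   0   1 -10  -8 -25  -5  -2  -9 -14 -14 -15 -13]
193 [ -4  -2  -3  -3  -1  -1   0   0 -53   7 -29 -17   0  -4  -8 -15 -14 -13]
194 [ -3  -2  -3  -3  -1   1   0   0 -15  18 -33 -50   1  -3  -2 -15 -15 -14]
195 [ -2  -4  -2  -2  -1   1   1   2   3   8 -52 -84 -12  -3  -5 -17 -16 -16]
196 [ -2  -3  -3  -2   0  -1 -31   1   7 -28 -81 -80 -30 -10 -13 -19 -18 -17]
197 [ -2 
[... 6141 characters left out ...]
, (307, np.float64(653.0), np.float64(-66.0), np.float64(103.0)), (308, np.float64(651.0), np.float64(-63.0), np.float64(101.0)), (309, np.float64(654.0), np.float64(-61.0), np.float64(103.0)), (310, np.float64(654.0), np.float64(-58.0), np.float64(102.0)), (311, np.float64(652.0), np.float64(-54.0), np.float64(99.0)), (312, np.float64(654.0), np.float64(-52.0), np.float64(100.0)), (313, np.float64(656.0), np.float64(-51.0), np.float64(101.0)), (324, np.float64(649.0), np.float64(-16.0), np.float64(87.0)), (325, np.float64(654.0), np.float64(-15.0), np.float64(90.0)), (326, np.float64(655.0), np.float64(-13.0), np.float64(91.0)), (327, np.float64(656.0), np.float64(-10.0), np.float64(90.0))]
```

Request:
servo_tool([
  {"dx": -0.0006, "dy": 0.0009, "dz": 0.003, "rx": 0, "ry": 0, "rz": 0, "jaw": 1},
  {"dx": 0, "dy": 0, "dz": 0.002, "rx": 0, "ry": 0, "rz": 0, "jaw": 1},
  {"dx": 0, "dy": 0, "dz": 0.002, "rx": 0, "ry": 0, "rz": 0, "jaw": 1},
  {"dx": 0, "dy": 0, "dz": 0.002, "rx": 0, "ry": 0, "rz": 0, "jaw": 1},
  {"dx": 0, "dy": 0, "dz": 0, "rx": 0, "ry": 0, "rz": 0, "jaw": 1},
  {"dx": 0, "dy": 0, "dz": 0, "rx": 0, "ry": 0, "rz": 0, "jaw": 1},
  {"dx": 0, "dy": 0, "dz": 0, "rx": 0, "ry": 0, "rz": 0, "jaw": 1},
])

```text
time_s: 7.7
ee_pos: [635.2, -7.4, 167.0]
tcp_rot: [[0.956, 0.294, 0.0], [0.294, -0.956, -0.0], [0.0, 0.0, -1.0]]
contact_force: [-0.6, -0.1, -1.2]
width: 0.178
grip_force: 40.0
```

```bash
cat > rd.py <<'E'
from h import *
from station import get_obs
E=[];F=[]
for k in range(4):
    cams.snapshot("scene"); o=get_obs();E.append(o["ee_pos"]);F.append(o["contact_force"])
print("ee",np.mean(E,0).round(2),"F",np.mean(F,0).round(2),"t",o["time_s"])
E
python3 rd.py
```

```text
ee [635.19  -7.38 167.07] F [-0.22  0.22 -0.99] t 7.9
```

Request:
servo_tool([
  {"dx": 0, "dy": 0, "dz": 0.001, "rx": 0, "ry": 0, "rz": 0, "jaw": 1},
  {"dx": 0, "dy": 0, "dz": 0.001, "rx": 0, "ry": 0, "rz": 0, "jaw": 1},
  {"dx": 0, "dy": 0, "dz": 0.001, "rx": 0, "ry": 0, "rz": 0, "jaw": 1},
  {"dx": 0, "dy": 0, "dz": 0.001, "rx": 0, "ry": 0, "rz": 0, "jaw": 1},
  {"dx": 0, "dy": 0, "dz": 0, "rx": 0, "ry": 0, "rz": 0, "jaw": 1},
  {"dx": 0, "dy": 0, "dz": 0, "rx": 0, "ry": 0, "rz": 0, "jaw": 1},
])

```text
time_s: 8.5
ee_pos: [635.1, -7.4, 163.1]
tcp_rot: [[0.956, 0.294, 0.0], [0.294, -0.956, -0.0], [0.0, 0.0, -1.0]]
contact_force: [0.3, 1.0, -0.8]
width: 0.179
grip_force: 40.0
```

```bash
python3 rd.py
```

```text
ee [635.15  -7.38 163.09] F [-0.61  0.34  0.12] t 8.7
```

Request:
servo_tool([
  {"dx": 0, "dy": 0, "dz": 0.001, "rx": 0, "ry": 0, "rz": 0, "jaw": 1},
  {"dx": 0, "dy": 0, "dz": 0.001, "rx": 0, "ry": 0, "rz": 0, "jaw": 1},
  {"dx": 0, "dy": 0, "dz": 0, "rx": 0, "ry": 0, "rz": 0, "jaw": 1},
  {"dx": 0, "dy": 0, "dz": 0, "rx": 0, "ry": 0, "rz": 0, "jaw": 1},
])

```text
time_s: 9.1
ee_pos: [635.2, -7.4, 161.2]
tcp_rot: [[0.956, 0.294, 0.0], [0.294, -0.956, -0.0], [0.0, 0.0, -1.0]]
contact_force: [0.4, -0.6, 1.6]
width: 0.179
grip_force: 40.0
```

```bash
python3 rd.py
```

```text
ee [635.21  -7.39 161.14] F [-0.   -0.29  2.44] t 9.3
```

Contact is 3.4 N, floor at about z=85.1, tip in the groove. Now I feel sideways for the lips.

Request:
servo_tool([
  {"dx": -0.0003, "dy": 0.0004, "dz": 0, "rx": 0, "ry": 0, "rz": 0, "jaw": 1},
  {"dx": -0.0003, "dy": 0.0004, "dz": 0, "rx": 0, "ry": 0, "rz": 0, "jaw": 1},
  {"dx": 0, "dy": 0, "dz": 0, "rx": 0, "ry": 0, "rz": 0, "jaw": 1},
  {"dx": 0, "dy": 0, "dz": 0, "rx": 0, "ry": 0, "rz": 0, "jaw": 1},
])

```text
time_s: 9.7
ee_pos: [634.9, -8.0, 161.0]
tcp_rot: [[0.956, 0.294, 0.0], [0.294, -0.956, 0.001], [0.001, -0.0, -1.0]]
contact_force: [-0.0, 2.2, 1.8]
width: 0.18
grip_force: 40.0
```

```bash
python3 rd.py
```

```text
ee [634.89  -8.05 160.99] F [0.04 1.63 2.03] t 9.9
```

Request:
servo_tool([
  {"dx": 0.0006, "dy": -0.0008, "dz": 0, "rx": 0, "ry": 0, "rz": 0, "jaw": 1},
  {"dx": 0.0006, "dy": -0.0008, "dz": 0, "rx": 0, "ry": 0, "rz": 0, "jaw": 1},
  {"dx": 0, "dy": 0, "dz": 0, "rx": 0, "ry": 0, "rz": 0, "jaw": 1},
  {"dx": 0, "dy": 0, "dz": 0, "rx": 0, "ry": 0, "rz": 0, "jaw": 1},
])

```text
time_s: 10.3
ee_pos: [635.3, -7.0, 160.9]
tcp_rot: [[0.956, 0.294, -0.0], [0.294, -0.956, -0.001], [-0.001, 0.001, -1.0]]
contact_force: [-1.4, -0.9, 2.2]
width: 0.18
grip_force: 40.0
```

```bash
python3 rd.py
```

```text
ee [635.35  -6.91 160.9 ] F [-0.81 -1.11  2.07] t 10.5
```

Request:
servo_tool([
  {"dx": 0.0003, "dy": -0.0004, "dz": 0, "rx": 0, "ry": 0, "rz": 0, "jaw": 1},
  {"dx": 0.0003, "dy": -0.0004, "dz": 0, "rx": 0, "ry": 0, "rz": 0, "jaw": 1},
  {"dx": 0, "dy": 0, "dz": 0, "rx": 0, "ry": 0, "rz": 0, "jaw": 1},
  {"dx": 0, "dy": 0, "dz": 0, "rx": 0, "ry": 0, "rz": 0, "jaw": 1},
])

```text
time_s: 10.9
ee_pos: [635.7, -5.8, 160.9]
tcp_rot: [[0.956, 0.294, -0.0], [0.294, -0.956, -0.001], [-0.0, 0.001, -1.0]]
contact_force: [-0.4, -2.1, 3.2]
width: 0.177
grip_force: 40.0
```

```bash
python3 rd.py
```

```text
ee [635.73  -5.76 160.93] F [-1.18 -2.36  2.32] t 11.1
```

The +Y lip is felt at about Y=-5.8, so the groove's middle is near Y=-7.4, as measured. I recentre and start drawing.

Request:
servo_tool([
  {"dx": -0.001, "dy": 0.0014, "dz": 0, "rx": 0, "ry": 0, "rz": 0, "jaw": 1},
  {"dx": 0, "dy": 0, "dz": 0, "rx": 0, "ry": 0, "rz": 0, "jaw": 1},
  {"dx": -0.0012, "dy": -0.0008, "dz": 0, "rx": 0, "ry": 0, "rz": 0, "jaw": 1},
  {"dx": -0.0023, "dy": -0.0016, "dz": 6e-05, "rx": 0, "ry": 0, "rz": 0, "jaw": 1},
  {"dx": -0.0023, "dy": -0.0016, "dz": 6e-05, "rx": 0, "ry": 0, "rz": 0, "jaw": 1},
  {"dx": -0.0023, "dy": -0.0016, "dz": 6e-05, "rx": 0, "ry": 0, "rz": 0, "jaw": 1},
  {"dx": -0.0023, "dy": -0.0016, "dz": 6e-05, "rx": 0, "ry": 0, "rz": 0, "jaw": 1},
  {"dx": -0.0023, "dy": -0.0016, "dz": 6e-05, "rx": 0, "ry": 0, "rz": 0, "jaw": 1},
  {"dx": 0, "dy": 0, "dz": 0, "rx": 0, "ry": 0, "rz": 0, "jaw": 1},
  {"dx": 0, "dy": 0, "dz": 0, "rx": 0, "ry": 0, "rz": 0, "jaw": 1},
])

```text
time_s: 12.1
ee_pos: [619.3, -2.0, 160.3]
tcp_rot: [[0.956, 0.294, -0.003], [0.294, -0.956, 0.001], [-0.002, -0.002, -1.0]]
contact_force: [-0.8, 0.4, 2.8]
width: 0.176
grip_force: 40.0
```

```bash
cat >> rd.py <<'E'
c,s=np.cos(2.839),np.sin(2.839)
o=[562.5,2.85]   # tool x offset of the grasp folded in: TCP (635.2,-7.4) <-> cradle (-71.1,-12)
T0=np.array([635.2,-7.4]); d=np.mean(E,0)[:2]-T0
print("cradle xy",(-71+c*d[0]+s*d[1]).round(2),(-12-s*d[0]+c*d[1]).round(2),"press",round(np.mean(F,0)[2]+1,2),"F cradle x,y",(np.array([[c,s],[-s,c]])@np.mean(F,0)[:2]).round(2))
E
python3 rd.py
```

```text
ee [619.45  -2.09 160.25] F [-1.39  0.81  2.49] t 12.3
cradle xy -54.39 -12.37 press 3.49 F cradle x,y [ 1.57 -0.36]
```

Request:
servo_tool([
  {"dx": -0.0014, "dy": -0.0005, "dz": 6e-05, "rx": 0, "ry": 0, "rz": 0, "jaw": 1},
  {"dx": -0.0023, "dy": -0.0015, "dz": 8e-05, "rx": 0, "ry": 0, "rz": 0, "jaw": 1},
  {"dx": -0.0023, "dy": -0.0016, "dz": 8e-05, "rx": 0, "ry": 0, "rz": 0, "jaw": 1},
  {"dx": -0.0023, "dy": -0.0016, "dz": 8e-05, "rx": 0, "ry": 0, "rz": 0, "jaw": 1},
  {"dx": -0.0023, "dy": -0.0016, "dz": 8e-05, "rx": 0, "ry": 0, "rz": 0, "jaw": 1},
  {"dx": -0.0023, "dy": -0.0016, "dz": 8e-05, "rx": 0, "ry": 0, "rz": 0, "jaw": 1},
  {"dx": -0.0023, "dy": -0.0016, "dz": 8e-05, "rx": 0, "ry": 0, "rz": 0, "jaw": 1},
  {"dx": -0.0023, "dy": -0.0016, "dz": 8e-05, "rx": 0, "ry": 0, "rz": 0, "jaw": 1},
  {"dx": -0.0023, "dy": -0.0016, "dz": 8e-05, "rx": 0, "ry": 0, "rz": 0, "jaw": 1},
  {"dx": -0.0023, "dy": -0.0016, "dz": 8e-05, "rx": 0, "ry": 0, "rz": 0, "jaw": 1},
  {"dx": 0, "dy": 0, "dz": 0, "rx": 0, "ry": 0, "rz": 0, "jaw": 1},
  {"dx": 0, "dy": 0, "dz": 0, "rx": 0, "ry": 0, "rz": 0, "jaw": 1},
])

```text
time_s: 13.5
ee_pos: [593.8, 5.6, 159.5]
tcp_rot: [[0.956, 0.294, -0.003], [0.294, -0.956, 0.001], [-0.003, -0.001, -1.0]]
contact_force: [-1.1, 0.3, 2.1]
width: 0.178
grip_force: 40.0
```

```bash
python3 rd.py
```

```text
ee [593.91   5.5  159.45] F [-1.81  0.73  2.44] t 13.7
cradle xy -27.74 -12.01 press 3.44 F cradle x,y [ 1.94 -0.15]
```

Request:
servo_tool([
  {"dx": -0.0015, "dy": -0.001, "dz": 5e-05, "rx": 0, "ry": 0, "rz": 0, "jaw": 1},
  {"dx": -0.0023, "dy": -0.0016, "dz": 8e-05, "rx": 0, "ry": 0, "rz": 0, "jaw": 1},
  {"dx": -0.0023, "dy": -0.0016, "dz": 8e-05, "rx": 0, "ry": 0, "rz": 0, "jaw": 1},
  {"dx": -0.0023, "dy": -0.0016, "dz": 8e-05, "rx": 0, "ry": 0, "rz": 0, "jaw": 1},
  {"dx": -0.0021, "dy": -0.0014, "dz": 8e-05, "rx": 0, "ry": 0, "rz": 0, "jaw": 1},
  {"dx": 0, "dy": 0, "dz": 0, "rx": 0, "ry": 0, "rz": 0, "jaw": 1},
  {"dx": -0.0015, "dy": 0.0001, "dz": 3e-05, "rx": 0, "ry": 0, "rz": 0, "jaw": 1},
  {"dx": -0.0025, "dy": 0.0001, "dz": 6e-05, "rx": 0, "ry": 0, "rz": 0, "jaw": 1},
  {"dx": -0.0025, "dy": 0.0001, "dz": 6e-05, "rx": 0, "ry": 0, "rz": 0, "jaw": 1},
  {"dx": -0.0025, "dy": 0.0001, "dz": 6e-05, "rx": 0, "ry": 0, "rz": 0, "jaw": 1},
  {"dx": 0, "dy": 0, "dz": 0, "rx": 0, "ry": 0, "rz": 0, "jaw": 1},
  {"dx": 0, "dy": 0, "dz": 0, "rx": 0, "ry": 0, "rz": 0, "jaw": 1},
])

```text
time_s: 14.9
ee_pos: [573.6, 5.7, 159.1]
tcp_rot: [[0.956, 0.294, -0.002], [0.294, -0.956, -0.001], [-0.002, -0.0, -1.0]]
contact_force: [-0.6, -0.3, 1.9]
width: 0.175
grip_force: 40.0
```

```bash
python3 rd.py
```

```text
ee [573.67   5.72 159.02] F [ 0.06 -0.44  2.02] t 15.1
cradle xy -8.35 -6.19 press 3.02 F cradle x,y [-0.19  0.4 ]
```

Request:
servo_tool([
  {"dx": -0.0015, "dy": -0.0002, "dz": 0.0001, "rx": 0, "ry": 0, "rz": 0, "jaw": 1},
  {"dx": -0.0026, "dy": -0.0002, "dz": 0.0001, "rx": 0, "ry": 0, "rz": 0, "jaw": 1},
  {"dx": -0.0026, "dy": 0, "dz": 9e-05, "rx": 0, "ry": 0, "rz": 0, "jaw": 1},
  {"dx": -0.0026, "dy": 0.0001, "dz": 9e-05, "rx": 0, "ry": 0, "rz": 0, "jaw": 1},
  {"dx": -0.0026, "dy": 0.0001, "dz": 9e-05, "rx": 0, "ry": 0, "rz": 0, "jaw": 1},
  {"dx": -0.0026, "dy": 0.0001, "dz": 9e-05, "rx": 0, "ry": 0, "rz": 0, "jaw": 1},
  {"dx": -0.0026, "dy": 0.0001, "dz": 9e-05, "rx": 0, "ry": 0, "rz": 0, "jaw": 1},
  {"dx": -0.0026, "dy": 0.0001, "dz": 9e-05, "rx": 0, "ry": 0, "rz": 0, "jaw": 1},
  {"dx": -0.0026, "dy": 0.0001, "dz": 9e-05, "rx": 0, "ry": 0, "rz": 0, "jaw": 1},
  {"dx": 0, "dy": 0, "dz": 0, "rx": 0, "ry": 0, "rz": 0, "jaw": 1},
  {"dx": 0, "dy": 0, "dz": 0, "rx": 0, "ry": 0, "rz": 0, "jaw": 1},
])

```text
time_s: 16.2
ee_pos: [552.2, -1.1, 158.2]
tcp_rot: [[0.956, 0.294, -0.002], [0.294, -0.956, -0.001], [-0.002, -0.0, -1.0]]
contact_force: [0.8, -0.1, 1.5]
width: 0.182
grip_force: 40.0
```

```bash
python3 rd.py
```

```text
ee [552.35  -1.04 158.17] F [-0.34 -0.43  2.84] t 16.4
cradle xy 9.99 6.61 press 3.84 F cradle x,y [0.2  0.51]
```

Request:
servo_tool([
  {"dx": -0.0016, "dy": 0.0001, "dz": 4e-05, "rx": 0, "ry": 0, "rz": 0, "jaw": 1},
  {"dx": -0.0027, "dy": 0.0001, "dz": 6e-05, "rx": 0, "ry": 0, "rz": 0, "jaw": 1},
  {"dx": -0.0027, "dy": 0.0001, "dz": 6e-05, "rx": 0, "ry": 0, "rz": 0, "jaw": 1},
  {"dx": -0.0027, "dy": 0.0001, "dz": 6e-05, "rx": 0, "ry": 0, "rz": 0, "jaw": 1},
  {"dx": -0.0027, "dy": 0.0001, "dz": 6e-05, "rx": 0, "ry": 0, "rz": 0, "jaw": 1},
  {"dx": 0, "dy": 0, "dz": 0, "rx": 0, "ry": 0, "rz": 0, "jaw": 1},
  {"dx": -0.0014, "dy": -0.001, "dz": 5e-05, "rx": 0, "ry": 0, "rz": 0, "jaw": 1},
  {"dx": -0.0023, "dy": -0.0016, "dz": 7e-05, "rx": 0, "ry": 0, "rz": 0, "jaw": 1},
  {"dx": -0.0023, "dy": -0.0016, "dz": 7e-05, "rx": 0, "ry": 0, "rz": 0, "jaw": 1},
  {"dx": -0.0023, "dy": -0.0016, "dz": 7e-05, "rx": 0, "ry": 0, "rz": 0, "jaw": 1},
  {"dx": 0, "dy": 0, "dz": 0, "rx": 0, "ry": 0, "rz": 0, "jaw": 1},
  {"dx": 0, "dy": 0, "dz": 0, "rx": 0, "ry": 0, "rz": 0, "jaw": 1},
])

```text
time_s: 17.6
ee_pos: [530.6, -1.5, 157.6]
tcp_rot: [[0.956, 0.294, -0.003], [0.294, -0.956, 0.001], [-0.002, -0.001, -1.0]]
contact_force: [-0.1, -0.5, 2.0]
width: 0.18
grip_force: 40.0
```

```bash
python3 rd.py
```

```text
ee [530.77  -1.57 157.56] F [-0.53  0.27  2.76] t 17.8
cradle xy 30.42 13.55 press 3.76 F cradle x,y [ 0.59 -0.09]
```

Request:
servo_tool([
  {"dx": -0.0016, "dy": -0.0007, "dz": 5e-05, "rx": 0, "ry": 0, "rz": 0, "jaw": 1},
  {"dx": -0.0023, "dy": -0.0016, "dz": 7e-05, "rx": 0, "ry": 0, "rz": 0, "jaw": 1},
  {"dx": -0.0023, "dy": -0.0016, "dz": 7e-05, "rx": 0, "ry": 0, "rz": 0, "jaw": 1},
  {"dx": -0.0023, "dy": -0.0016, "dz": 7e-05, "rx": 0, "ry": 0, "rz": 0, "jaw": 1},
  {"dx": -0.0023, "dy": -0.0016, "dz": 7e-05, "rx": 0, "ry": 0, "rz": 0, "jaw": 1},
  {"dx": -0.0023, "dy": -0.0016, "dz": 7e-05, "rx": 0, "ry": 0, "rz": 0, "jaw": 1},
  {"dx": -0.0023, "dy": -0.0016, "dz": 7e-05, "rx": 0, "ry": 0, "rz": 0, "jaw": 1},
  {"dx": -0.0023, "dy": -0.0016, "dz": 7e-05, "rx": 0, "ry": 0, "rz": 0, "jaw": 1},
  {"dx": -0.0023, "dy": -0.0016, "dz": 7e-05, "rx": 0, "ry": 0, "rz": 0, "jaw": 1},
  {"dx": -0.0023, "dy": -0.0016, "dz": 7e-05, "rx": 0, "ry": 0, "rz": 0, "jaw": 1},
  {"dx": 0, "dy": 0, "dz": 0, "rx": 0, "ry": 0, "rz": 0, "jaw": 1},
  {"dx": 0, "dy": 0, "dz": 0, "rx": 0, "ry": 0, "rz": 0, "jaw": 1},
])

```text
time_s: 19.0
ee_pos: [504.8, 6.3, 156.9]
tcp_rot: [[0.956, 0.294, -0.003], [0.294, -0.956, 0.001], [-0.003, -0.001, -1.0]]
contact_force: [-0.8, 0.6, 2.8]
width: 0.177
grip_force: 40.0
```

```bash
python3 rd.py
```

```text
ee [504.94   6.3  156.84] F [-0.77  0.62  2.5 ] t 19.2
cradle xy 57.42 13.74 press 3.5 F cradle x,y [ 0.92 -0.36]
```

Request:
servo_tool([
  {"dx": -0.0014, "dy": -0.0009, "dz": 5e-05, "rx": 0, "ry": 0, "rz": 0, "jaw": 1},
  {"dx": -0.0023, "dy": -0.0015, "dz": 7e-05, "rx": 0, "ry": 0, "rz": 0, "jaw": 1},
  {"dx": -0.0023, "dy": -0.0016, "dz": 7e-05, "rx": 0, "ry": 0, "rz": 0, "jaw": 1},
  {"dx": -0.0023, "dy": -0.0016, "dz": 7e-05, "rx": 0, "ry": 0, "rz": 0, "jaw": 1},
  {"dx": -0.0016, "dy": -0.0011, "dz": 6e-05, "rx": 0, "ry": 0, "rz": 0, "jaw": 1},
  {"dx": -0.0012, "dy": -0.0008, "dz": 4e-05, "rx": 0, "ry": 0, "rz": 0, "jaw": 1},
  {"dx": 0, "dy": 0, "dz": 0, "rx": 0, "ry": 0, "rz": 0, "jaw": 1},
  {"dx": 0, "dy": 0, "dz": 0, "rx": 0, "ry": 0, "rz": 0, "jaw": 1},
])

```text
time_s: 20.0
ee_pos: [492.7, 10.0, 156.8]
tcp_rot: [[0.956, 0.294, -0.001], [0.294, -0.956, 0.0], [-0.001, -0.0, -1.0]]
contact_force: [0.9, -0.8, 2.6]
width: 0.178
grip_force: 40.0
```

```bash
python3 rd.py
```

```text
ee [492.8   10.02 156.7 ] F [0.18 0.44 2.37] t 20.2
cradle xy 70.13 13.81 press 3.37 F cradle x,y [-0.05 -0.47]
```

Request:
servo_tool([
  {"dx": -0.0009, "dy": -0.0006, "dz": 2e-05, "rx": 0, "ry": 0, "rz": 0, "jaw": 1},
  {"dx": -0.0009, "dy": -0.0006, "dz": 2e-05, "rx": 0, "ry": 0, "rz": 0, "jaw": 1},
  {"dx": 0, "dy": 0, "dz": 0, "rx": 0, "ry": 0, "rz": 0, "jaw": 1},
  {"dx": 0, "dy": 0, "dz": 0, "rx": 0, "ry": 0, "rz": 0, "jaw": 1},
  {"dx": 0, "dy": 0, "dz": 0, "rx": 0, "ry": 0, "rz": 0, "jaw": 1},
])

```text
time_s: 20.7
ee_pos: [491.1, 10.5, 156.8]
tcp_rot: [[0.956, 0.294, -0.0], [0.294, -0.956, -0.0], [-0.0, 0.0, -1.0]]
contact_force: [1.0, -0.7, 1.8]
width: 0.175
grip_force: 40.0
```

```bash
python3 rd.py
```

```text
ee [491.12  10.54 156.81] F [ 1.11 -0.18  1.9 ] t 20.9
cradle xy 71.88 13.81 press 2.9 F cradle x,y [-1.11 -0.16]
```

Request:
servo_tool([
  {"dx": 0, "dy": 0, "dz": -0.002, "rx": 0, "ry": 0, "rz": 0, "jaw": 1},
  {"dx": 0, "dy": 0, "dz": -0.003, "rx": 0, "ry": 0, "rz": 0, "jaw": 1},
  {"dx": 0, "dy": 0, "dz": -0.003, "rx": 0, "ry": 0, "rz": 0, "jaw": 1},
  {"dx": 0, "dy": 0, "dz": -0.01, "rx": 0, "ry": 0, "rz": 0, "jaw": 1},
  {"dx": 0, "dy": 0, "dz": -0.02, "rx": 0, "ry": 0, "rz": 0, "jaw": 1},
  {"dx": 0, "dy": 0, "dz": -0.02, "rx": 0, "ry": 0, "rz": 0, "jaw": 1},
  {"dx": 0, "dy": 0, "dz": 0, "rx": 0, "ry": 0, "rz": 0, "jaw": 1},
  {"dx": 0, "dy": 0, "dz": 0, "rx": 0, "ry": 0, "rz": 0, "jaw": 1},
  {"dx": 0, "dy": 0, "dz": 0, "rx": 0, "ry": 0, "rz": 0, "jaw": 1},
])

```text
time_s: 21.8
ee_pos: [490.4, 10.5, 213.8]
tcp_rot: [[0.956, 0.294, -0.002], [0.294, -0.956, -0.0], [-0.002, -0.001, -1.0]]
contact_force: [-0.2, -0.1, -1.0]
width: 0.178
grip_force: 40.0
```

```bash
python3 rd.py
```

```text
ee [490.53  10.54 213.86] F [ 0.09  0.06 -0.92] t 22.0
cradle xy 72.44 13.99 press 0.08 F cradle x,y [-0.07 -0.09]
```

Request:
servo_tool([
  {"dx": -0.0025, "dy": 0.0315, "dz": 0, "rx": 0, "ry": 0, "rz": 0, "jaw": 1},
  {"dx": -0.0025, "dy": 0.0315, "dz": 0, "rx": 0, "ry": 0, "rz": 0, "jaw": 1},
  {"dx": -0.0025, "dy": 0.0315, "dz": 0, "rx": 0, "ry": 0, "rz": 0, "jaw": 1},
  {"dx": -0.0025, "dy": 0.0315, "dz": 0, "rx": 0, "ry": 0, "rz": 0, "jaw": 1},
  {"dx": -0.0025, "dy": 0.0315, "dz": 0, "rx": 0, "ry": 0, "rz": 0, "jaw": 1},
  {"dx": -0.0025, "dy": 0.0315, "dz": 0, "rx": 0, "ry": 0, "rz": 0, "jaw": 1},
  {"dx": -0.0025, "dy": 0.0315, "dz": 0, "rx": 0, "ry": 0, "rz": 0, "jaw": 1},
  {"dx": -0.0025, "dy": 0.0315, "dz": 0, "rx": 0, "ry": 0, "rz": 0, "jaw": 1},
  {"dx": -0.0025, "dy": 0.0315, "dz": 0, "rx": 0, "ry": 0, "rz": 0, "jaw": 1},
  {"dx": -0.0025, "dy": 0.0315, "dz": 0, "rx": 0, "ry": 0, "rz": 0, "jaw": 1},
  {"dx": 0, "dy": 0, "dz": 0, "rx": 0, "ry": 0, "rz": 0, "jaw": 1},
])

```text
time_s: 23.1
ee_pos: [560.3, -301.5, 213.6]
tcp_rot: [[0.957, 0.291, -0.001], [0.291, -0.957, -0.001], [-0.001, 0.001, -1.0]]
contact_force: [0.4, 0.7, -0.6]
width: 0.179
grip_force: 40.0
```

Request:
servo_tool([
  {"dx": 0, "dy": 0, "dz": 0, "rx": 0, "ry": 0, "rz": 0, "jaw": 1},
  {"dx": 0, "dy": 0, "dz": 0, "rx": 0, "ry": 0, "rz": 0, "jaw": 1},
  {"dx": 0, "dy": 0, "dz": 0, "rx": 0, "ry": 0, "rz": 0, "jaw": 1},
  {"dx": 0, "dy": 0, "dz": 0, "rx": 0, "ry": 0, "rz": 0, "jaw": 1},
])

```text
time_s: 23.5
ee_pos: [560.0, -296.9, 215.1]
tcp_rot: [[0.955, 0.295, 0.0], [0.295, -0.955, -0.0], [0.0, 0.0, -1.0]]
contact_force: [0.9, 0.0, -0.3]
width: 0.179
grip_force: 40.0
```

```bash
python3 rd.py
python3 - <<'E'
from fit import *
p,d=cams.snapshot("scene")
a=cv2.resize(p[165:235,180:250],None,fx=8,fy=8,interpolation=cv2.INTER_CUBIC)
cv2.imwrite("pics/g4.png",a[:,:,::-1])
E
```

```text
ee [ 560.05 -297.29  215.12] F [ 0.25 -0.28 -0.64] t 23.7
cradle xy -85.65 287.12 press 0.36 F cradle x,y [-0.32  0.2 ]
```

View pics/g4.png

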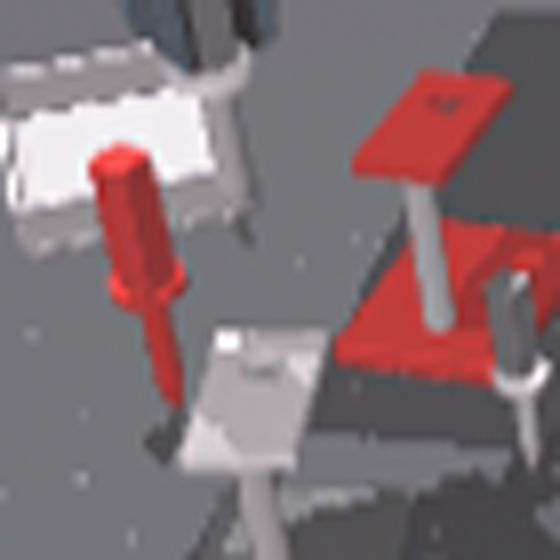

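The probe hangs above the white plate, the eyelet is visible at (263,368), and nothing is in the way. I lower it.

Request:
servo_tool([
  {"dx": -0.0006, "dy": 0.0003, "dz": 0.01, "rx": 0, "ry": 0, "rz": 0, "jaw": 1},
  {"dx": 0, "dy": 0, "dz": 0.015, "rx": 0, "ry": 0, "rz": 0, "jaw": 1},
  {"dx": 0, "dy": 0, "dz": 0.015, "rx": 0, "ry": 0, "rz": 0, "jaw": 1},
  {"dx": 0, "dy": 0, "dz": 0.005, "rx": 0, "ry": 0, "rz": 0, "jaw": 1},
  {"dx": 0, "dy": 0, "dz": 0.005, "rx": 0, "ry": 0, "rz": 0, "jaw": 1},
  {"dx": 0, "dy": 0, "dz": 0.005, "rx": 0, "ry": 0, "rz": 0, "jaw": 1},
  {"dx": 0, "dy": 0, "dz": 0.005, "rx": 0, "ry": 0, "rz": 0, "jaw": 1},
  {"dx": 0, "dy": 0, "dz": 0.005, "rx": 0, "ry": 0, "rz": 0, "jaw": 1},
  {"dx": 0, "dy": 0, "dz": 0.005, "rx": 0, "ry": 0, "rz": 0, "jaw": 1},
  {"dx": 0, "dy": 0, "dz": 0, "rx": 0, "ry": 0, "rz": 0, "jaw": 1},
  {"dx": 0, "dy": 0, "dz": 0, "rx": 0, "ry": 0, "rz": 0, "jaw": 1},
])

```text
time_s: 24.85
ee_pos: [559.5, -298.3, 144.8]
tcp_rot: [[0.956, 0.294, 0.0], [0.294, -0.956, -0.0], [-0.0, 0.0, -1.0]]
contact_force: [-0.6, 0.1, -0.6]
width: 0.178
grip_force: 40.0
```

```bash
python3 rd.py
```

```text
ee [ 559.68 -298.42  145.14] F [ 0.02  0.06 -0.73] t 25.05
cradle xy -85.63 288.3 press 0.27 F cradle x,y [-0.   -0.06]
```

Request:
servo_tool([
  {"dx": 0, "dy": -0.0004, "dz": 0.007, "rx": 0, "ry": 0, "rz": 0, "jaw": 1},
  {"dx": 0, "dy": 0, "dz": 0.007, "rx": 0, "ry": 0, "rz": 0, "jaw": 1},
  {"dx": 0, "dy": 0, "dz": 0.007, "rx": 0, "ry": 0, "rz": 0, "jaw": 1},
  {"dx": 0, "dy": 0, "dz": 0.007, "rx": 0, "ry": 0, "rz": 0, "jaw": 1},
  {"dx": 0, "dy": 0, "dz": 0.007, "rx": 0, "ry": 0, "rz": 0, "jaw": 1},
  {"dx": 0, "dy": 0, "dz": 0.003, "rx": 0, "ry": 0, "rz": 0, "jaw": 1},
  {"dx": 0, "dy": 0, "dz": 0.001, "rx": 0, "ry": 0, "rz": 0, "jaw": 1},
  {"dx": 0, "dy": 0, "dz": 0.001, "rx": 0, "ry": 0, "rz": 0, "jaw": 1},
  {"dx": 0, "dy": 0, "dz": 0, "rx": 0, "ry": 0, "rz": 0, "jaw": 1},
  {"dx": 0, "dy": 0, "dz": 0, "rx": 0, "ry": 0, "rz": 0, "jaw": 1},
])

```text
time_s: 26.05
ee_pos: [559.4, -298.0, 104.9]
tcp_rot: [[0.956, 0.294, 0.0], [0.294, -0.956, -0.0], [0.0, 0.0, -1.0]]
contact_force: [0.9, -0.9, -1.3]
width: 0.181
grip_force: 40.0
```

```bash
python3 rd.py
```

```text
ee [ 559.43 -298.01  104.89] F [ 0.49 -1.31 -1.67] t 26.25
cradle xy -85.28 287.98 press -0.67 F cradle x,y [-0.86  1.11]
```

Request:
servo_tool([
  {"dx": 0, "dy": 0, "dz": 0.0007, "rx": 0, "ry": 0, "rz": 0, "jaw": 1},
  {"dx": 0, "dy": 0, "dz": 0, "rx": 0, "ry": 0, "rz": 0, "jaw": 1},
  {"dx": 0, "dy": 0, "dz": 0, "rx": 0, "ry": 0, "rz": 0, "jaw": 1},
])

```text
time_s: 26.55
ee_pos: [559.4, -298.0, 104.3]
tcp_rot: [[0.956, 0.294, 0.0], [0.294, -0.956, -0.0], [0.0, 0.0, -1.0]]
contact_force: [1.7, -2.1, -0.6]
width: 0.178
grip_force: 40.0
```

```bash
python3 rd.py
```

```text
ee [ 559.45 -298.    104.27] F [ 0.56 -1.22 -0.62] t 26.75
cradle xy -85.29 287.97 press 0.38 F cradle x,y [-0.9  1. ]
```

Request:
servo_tool([
  {"dx": 0, "dy": 0, "dz": 0, "rx": 0, "ry": 0, "rz": 0, "jaw": 0.5},
  {"dx": 0, "dy": 0, "dz": 0, "rx": 0, "ry": 0, "rz": 0, "jaw": 0.3},
  {"dx": 0, "dy": 0, "dz": 0, "rx": 0, "ry": 0, "rz": 0, "jaw": 0},
  {"dx": 0, "dy": 0, "dz": 0, "rx": 0, "ry": 0, "rz": 0, "jaw": -0.5},
  {"dx": 0, "dy": 0, "dz": 0, "rx": 0, "ry": 0, "rz": 0, "jaw": -0.8},
  {"dx": 0, "dy": 0, "dz": 0, "rx": 0, "ry": 0, "rz": 0, "jaw": -0.8},
  {"dx": 0, "dy": 0, "dz": 0, "rx": 0, "ry": 0, "rz": 0, "jaw": -0.8},
  {"dx": 0, "dy": 0, "dz": 0, "rx": 0, "ry": 0, "rz": 0, "jaw": -0.8},
])

```text
time_s: 27.55
ee_pos: [559.4, -298.0, 104.2]
tcp_rot: [[0.956, 0.294, -0.0], [0.294, -0.956, -0.0], [-0.0, 0.0, -1.0]]
contact_force: [0.4, 0.7, -0.9]
width: 0.832
grip_force: 0.0
```

Released. I retreat straight up.

Request:
servo_tool([
  {"dx": 0, "dy": 0, "dz": -0.005, "rx": 0, "ry": 0, "rz": 0, "jaw": -0.8},
  {"dx": 0, "dy": 0, "dz": -0.015, "rx": 0, "ry": 0, "rz": 0, "jaw": -0.8},
  {"dx": 0, "dy": 0, "dz": -0.02, "rx": 0, "ry": 0, "rz": 0, "jaw": -0.8},
  {"dx": 0, "dy": 0, "dz": -0.02, "rx": 0, "ry": 0, "rz": 0, "jaw": -0.8},
  {"dx": 0, "dy": 0, "dz": -0.02, "rx": 0, "ry": 0, "rz": 0, "jaw": -0.8},
  {"dx": 0, "dy": 0, "dz": -0.02, "rx": 0, "ry": 0, "rz": 0, "jaw": -0.8},
  {"dx": 0, "dy": 0, "dz": -0.01, "rx": 0, "ry": 0, "rz": 0, "jaw": -0.8},
  {"dx": 0, "dy": 0, "dz": 0, "rx": 0, "ry": 0, "rz": 0, "jaw": -0.8},
  {"dx": 0, "dy": 0, "dz": 0, "rx": 0, "ry": 0, "rz": 0, "jaw": -0.8},
  {"dx": 0, "dy": 0, "dz": 0, "rx": 0, "ry": 0, "rz": 0, "jaw": -0.8},
])

```text
time_s: 28.55
ee_pos: [558.8, -297.6, 212.8]
tcp_rot: [[0.956, 0.294, -0.002], [0.294, -0.956, 0.001], [-0.002, -0.002, -1.0]]
contact_force: [0.4, 1.5, 0.0]
width: 0.9
grip_force: 0.0
```

Run:
```python
from fit import *
from station import get_obs
p,d=cams.snapshot("scene"); g=cv2.cvtColor(p,cv2.COLOR_RGB2GRAY).astype(int); o=get_obs(); print(o["ee_pos"],o["time_s"],o["contact_force"])
a=I["scene"].astype(int)
for r in range(190,216,3): print(r,a[r,202:220],g[r,202:220])
```

```text
[ 558.84531532 -297.63872749  212.81909036] 28.6 [ 0.86414852  0.33609204 -0.06405068]
190 [145 145 145 144 143 141 143 153 153 123 104 118 118 118 118 117 118 117] [146 145 145 146 147 145 115 132 129 105  97 119 118 118 118 118 117 118]
193 [128 145 118 111 179 178 181 179 171 163 119 118 118 118 118 117 118 118] [129 146 121 115 102 100  97 100 113 112 108 114 119 118 118 118 118 119]
196 [120 118 117 117 105 107 103 103 103 102 103 107 118 118 117 117 118 118] [120 118 119 119 115  94 104 102 102 102 102 102 106 120 118 117 117 118]
199 [118 104 118 118 117  96 104 103 104 103 103 106 112 118 118 117 117 118] [118 104 119 118 117 104  94 106 101 102 102 101 104 112 118 118 118 118]
202 [110 119 118 118 118 110 105 104 104 104 103 103 102 119 118 118 118 118] [111 119 118 118 118 118  96  97 102 103 102 102 102 104 119 118 118 118]
205 [120 119 117 116 116 113  99 106 104 103 103 103 103  95 111 108 108 108] [119 119 118 118 116 114 111  92 105 102 102 102 102 100  97 118 116 115]
208 [ 98 119 116 114 172 255 255 126 100 102 102 100  95 133 255 228 248 249] [ 97 119 118 118 151 209 216 160 102 100 100 100  98 104 131 178 157 173]
211 [ 82 118 116 172 253 248 226 220 196 190 223 196 194 206 172 250 253 220] [ 81 120 117 127 168 170 167 183 187 184 193 187 185 180 170 168 169 148]
214 [ 83 116 172 253 248 247 247 248 248 246 248 248 248 248 248 250 250 113] [ 83 119 128 169 172 169 168 171 171 169 170 170 170 171 172 173 161  99]
```

The probe is seated upright at the same height, about 2 mm over within the eyelet's play. I hand the job in.

```bash
python3 -c "
from station import ticket; print(ticket.finish_job())"
```

```text
the job is handed in; nothing more can be done
None
```

I drew the probe along the whole seam with the tip pressed at about 3 to 4 N at each check. It is back in the eyelet, released and upright, and the job was handed in at about 29 s. The hand-in returned no verdict.

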